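Lid a pan in the drop-front carrier and shut the gate

TASK

Close up the pan carrier for the delivery run: swing its front gate down, set the loose grey lid on the open pan with its grip upward, and press it down until its clips snap under the rim and it sits level and tight all round. Then swing the gate back up until it is fully shut, with its lip over both lids, and let go. Leave the pans in their bays and do not knock the other things on the table about.

Things in the scene. Friction and masses are not known exactly. Their poses are not given: they have to be found in the camera images.
- carrier: Fixed stainless open-topped carrier, 206 mm deep (x), 270 wide (y), two bays at y = +66 and -66 mm. Origin: centre of underside; x points away from the robot, from gate to back (it may be turned a little). Floor 3 mm thick; deck round the pans, top at 50 mm; end panels at y = +-133 mm up to 102 mm high; back panel at x = 102 mm up to 72 mm high. The gate closes its front.
- gate (a joint): Front gate, rad: 0 upright and shut, 1.3 fully down towards the robot (stops). Hinged at its lower edge; stiff hinge, stays where left (about 3 N at the bar). 266 mm wide, 4 thick, 76 high. Its top lip points 21 mm inward: shut, it reaches 10 mm over the lids, 3.5 mm above a lid that is fully down. So it must be down to put a lid on, and jams on a lid that stands proud.
- gate_hinge (a point): Point on the hinge axis of the gate, in its middle, 8 mm above the table. The axis is the carrier's y axis.
- gate_bar (a point): Middle of the gate's round pull bar: steel, 10 mm thick, parallel to the hinge and 104 mm from it, 80 mm clear between its two arms, 30 mm clear between bar and lip. Can be taken from above between the fingers, and turns in them as the gate swings.
- pan_open: Small steel pan without a lid (108 x 176 mm over the rim, 65 mm high), loose in one of the two bays with 4 mm play. Origin: centre of its underside; z up; x along its short side, y along its long side (the long side runs along the carrier's x axis). The rim's top is at z = 65 mm.
- pan_shut: The same kind of pan in the other bay, already lidded; it stays as it is. Origin and axes as for pan_open.
- lid_loose: Loose flat grey lid right of the carrier: 119 x 184 mm, plate 3 thick, 150 g, fits either way. Origin: centre of the plate's underside; z up, x short side, y long side. 5 mm skirt, 1.5 mm clearance; sprung clip amid each side, to 12 mm below the plate. Laid on a pan it rides 10 mm high; pressed in the middle with about 12 N it snaps down onto the rim (origin at z = 65 mm of the pan).
- lid_loose_grip (a point): Middle of the arched grip bar in the centre of the lid, 25 mm above the plate's underside: the bar is 60 mm long along the lid's x axis, 12 mm thick along its y axis, 10 mm high, with its top 30 mm above the underside.
- lid_on: The same kind of lid, already snapped on pan_shut. Origin and axes as for lid_loose.
- tin: Bystander: low plain tin, 86 mm across, 40 mm high; origin at the centre of its underside.
- spice_jar: Bystander: spice jar, 44 mm across, 99 mm high; origin at the centre of its underside.

How it is judged:
By the outcome, as a careful person would: the job done as asked, in the order asked, and still so for the second after the job is handed in, with the robot touching nothing.
It also fails if it takes over 61 s, if anything falls off the work surface, if the arm or the gripper's body presses on something with over 40 N, if the wrist force passes 120 N, or if a joint passes its speed limit or range.

ROBOT

A 7-joint arm with a two-finger parallel gripper is mounted at the origin on a cart in front of the work surface, level with it; the furniture and walls round the work are solid. World frame = base frame: x ahead of the robot, y to its left, z up, the work surface at z = 0. Lengths are in m, angles in rad, forces in N, time in s.
With the tool pointing down it reaches from about 0.4 to 0.85 m from the base axis. Payload 10.4 kg.
Tool frame: the origin (TCP) lies at the very end of the fingers, on their centre line; the grasp point (between the pads) lies 19 mm behind it; z points along the fingers, y is the line along which they close (so a half turn about z gives the same grasp; the last joint's range is limited). The gripper opens to 85 mm and grips with 20 to 120 N. Pads are 22 mm wide; open, the fingers measure 114 mm over their backs; the gripper's body (76 mm by 85 mm) begins 54 mm behind the grasp point. The pads swing forward as they close: fully open they stand 13 mm farther back than shut.
Start: joints at [-1.127, 0.332, -0.065, 1.46, 0.022, 1.35, -0.088], TCP at [0.281, 0.558, 0.208] pointing down, gripper open.
Joint ranges: [-2.6, 2.6], [-0.5, 2.12], [-1.47, 1.34], [0.16, 2.42], [-1.27, 4.41], [0.06, 2.06], [-2.6, 2.6]. Speed limits (rad/s): [2.22, 2.22, 2.79, 2.79, 3.14, 3.14, 3.14].

INTERFACE

Orientations are given as a unit quaternion [x, y, z, w].
In Python, from workcell import * gives the robot as it stands. The module is installed in compiled form; this text tells all that it offers.
- The arm moves only by the tool carry_out, never from a script. Its argument "motion" is a list of rows, each an object with "xyz": the shift along the tool's x, y, z in m, a list of three; "angular": the turn, a rotation vector about the tool's x, y, z in degrees, a list of three. A call has 1 to 12 rows; each row is the pose to reach, as a shift and turn from the pose commanded when the call began, along the tool's axes at that moment; what a row does not reach only later rows make up. A row lasts 1/10 s, in which the tool goes at most 50 mm and 8.59 degrees, less where a joint would pass 70% of its speed; a pose out of reach is approached as far as the arm can. A call with a gripper value outside its range is refused whole. "hand" is the opening, from 0 (shut) to 1 (fully open), set as the call begins (left out, the last holds). The fingers move at their own pace and stop on an object; "grip_force" is the grip in N (left out, the last holds). Time passes only in rows, so rows that repeat a pose let the fingers close. It gives the time, the measured TCP pose, the force, the opening and the grip force at its end, in the units of the state.
- get_obs(): the state, without advancing time (a new reading comes with each control period).
- camera(name): name is "scene" or "side" or "wrist"; returns a dict with "img" (420x560x3 uint8, red, green, blue), "fx", "fy", "cx", "cy" (pixels), "k1" (the pictures are not rectified: a ray, as slopes to the right and down, at radius r is drawn at 1 + k1 r^2 times it, then the intrinsics apply), "extrinsics" (4x4, takes a point from camera to world coordinates). Camera axes: x right, y up, looking along -z (the intrinsics and any distortion apply to the point x, -y, -z); pixel columns grow to the right and rows downward; lengths in m; the calibration is good to about 2 mm. A picture is of the moment at which its call begins. There is no depth.
- hand_in(): hands the job in; it is judged then, once.
The state is a dict: "clock": time; "joint_pos": joint angles; "joint_velocities": joint speeds; "tau": joint torques, N m; "position": TCP position; "ee_rot": TCP orientation; "ft_force": force on the tool from outside, world axes, zero at the start; "torque": the same for the moment, N m; "grip_width": opening from 0.0 (shut) to 1.0 (fully open); "grasp_force": force on a finger pad.
Only numpy, scipy, OpenCV 4.12 (cv2) and the standard library are available. Lean on these libraries where they do the work, as an engineer would, in place of code of your own. Each camera call takes 0.05 s, during which the arm holds its last target. There are 200 camera calls.

## Working session

There is one attempt and no reset: what is moved stays moved. The work goes in short steps, Python scripts to look and compute and a tool call to move; the robot and the scene stay as the last step left them, time stands still between calls to the robot, and variables do not carry over. Pictures are saved under pics/ and viewed, at most 10 in all, crops included, and the job is handed in when it is done.

Besides the shell and the picture viewer there is one more tool, called after ">>>" as a command line: name --argument value ..., lists and objects as JSON in quotes. carry_out: Moves the arm, as the interface text tells. Its arguments: {"type":"object","properties":{"motion":{"type":"array"},"hand":{"type":"number"},"grip_force":{"type":"number"}},"required":["motion"]}

```bash
mkdir -p pics; cat > h.py <<'E'
from workcell import *
import numpy as np, cv2
from scipy.spatial.transform import Rotation as R
def snap(name,fn=None):
    c=camera(name)
    if fn: cv2.imwrite('pics/'+fn,cv2.cvtColor(c['img'],cv2.COLOR_RGB2BGR))
    return c
def ray(c,u,v):
    x=np.array([(u-c['cx'])/c['fx'],(v-c['cy'])/c['fy']]);s=x.copy()
    for _ in range(20): s=x/(1+c['k1']*(s@s))
    E=np.array(c['extrinsics']);d=E[:3,:3]@np.array([s[0],-s[1],-1.]);return E[:3,3],d
def onz(c,u,v,z):
    o,d=ray(c,u,v);return o+d*(z-o[2])/d[2]
def proj(c,p):
    E=np.array(c['extrinsics']);q=E[:3,:3].T@(np.array(p)-E[:3,3]);s=np.array([q[0],-q[1]])/-q[2]
    s=s*(1+c['k1']*(s@s));return s*[c['fx'],c['fy']]+[c['cx'],c['cy']]
E
python3 - <<'E'
from h import *
o=get_obs();print({k:np.round(v,3) for k,v in o.items()})
import pickle
cs={}
for n in('scene','side','wrist'):
    c=snap(n,n+'0.png');print(n,c['fx'],c['k1'],np.round(c['extrinsics'],3).tolist());cs[n]=c
pickle.dump(cs,open('c0.pkl','wb'))
E
```

```text
{'clock': np.float64(0.0), 'joint_pos': array([-1.127,  0.333, -0.065,  1.461,  0.022,  1.35 , -0.089]), 'joint_velocities': array([ 0.   ,  0.   , -0.002, -0.   , -0.001,  0.   ,  0.   ]), 'tau': array([ 1.0000e-03, -6.2546e+01,  5.0000e-02, -3.9160e+01,  1.6000e-02,
        1.0000e-02, -0.0000e+00]), 'position': array([0.281, 0.558, 0.207]), 'ee_rot': array([ 0.231,  0.973, -0.001, -0.   ]), 'ft_force': array([ 0.268, -0.121,  0.668]), 'torque': array([-0.058, -0.022,  0.022]), 'grasp_force': np.float64(0.0), 'grip_width': np.float64(0.997)}
scene 402.8941332244445 -0.08216732961161438 [[0.816, 0.432, -0.384, 0.259], [-0.578, 0.631, -0.518, -0.48], [0.018, 0.644, 0.765, 0.804], [0.0, 0.0, 0.0, 1.0]]
side 379.4606465242594 -0.044329671944245225 [[1.0, -0.006, -0.026, 0.572], [-0.019, 0.508, -0.861, -0.832], [0.019, 0.861, 0.508, 0.599], [0.0, 0.0, 0.0, 1.0]]
wrist 317.4087976261244 -0.07329161973430573 [[0.45, -0.86, -0.243, 0.219], [0.893, 0.432, 0.124, 0.589], [-0.001, -0.272, 0.962, 0.372], [0.0, 0.0, 0.0, 1.0]]
```

View pics/scene0.png

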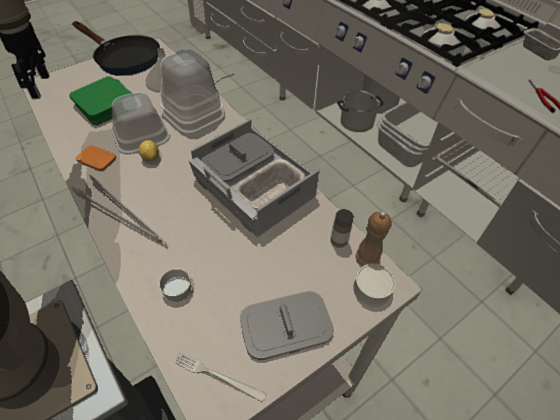

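View pics/side0.png

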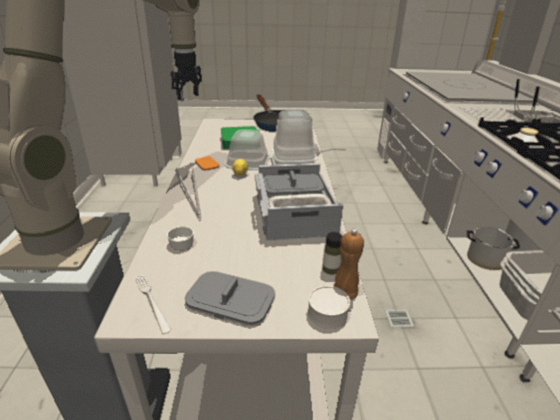

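The scene view shows the carrier around px (255,175), with the open pan at (270,185), the shut lid at (240,150), the gate on the near-left edge, and the loose lid at (287,325). The side view shows the carrier at (297,200) and the lid at (231,296). Next I'll zoom in for detail.

```bash
python3 - <<'E'
from h import *
import pickle
cs=pickle.load(open('c0.pkl','rb'))
def crop(n,x0,y0,w,h,W,H):
    return cv2.resize(cv2.cvtColor(cs[n]['img'][y0:y0+h,x0:x0+w],cv2.COLOR_RGB2BGR),(W,H),interpolation=cv2.INTER_CUBIC)
a=crop('scene',180,115,150,120,750,600); cv2.imwrite('pics/cropA.png',a)
b=np.hstack([crop('side',245,155,100,90,400,360),crop('scene',230,280,110,90,400,327).copy() if 0 else cv2.resize(crop('scene',230,280,110,90,440,360),(400,360))])
cv2.imwrite('pics/cropB.png',b)
for n,u,v,z in [('scene',287,325,0.01),('side',231,296,.01),('scene',255,175,.07),('side',297,200,.07),('scene',342,213,.099),('scene',175,290,.02)]: print(n,np.round(onz(cs[n],u,v,z),3))
E
```

```text
scene [ 0.49  -0.216  0.01 ]
side [ 0.494 -0.214  0.01 ]
scene [0.644 0.136 0.07 ]
side [0.657 0.11  0.07 ]
scene [ 0.726 -0.101  0.099]
scene [ 0.334 -0.016  0.02 ]
```

View pics/cropA.png

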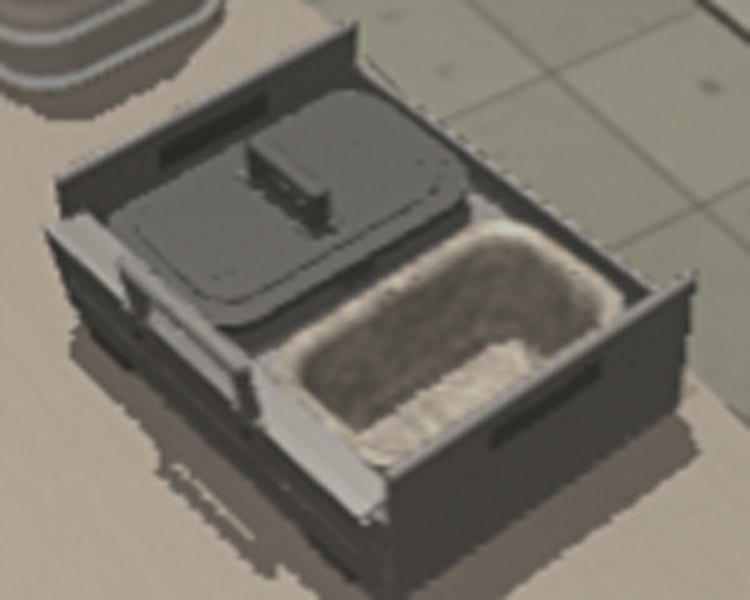

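View pics/cropB.png

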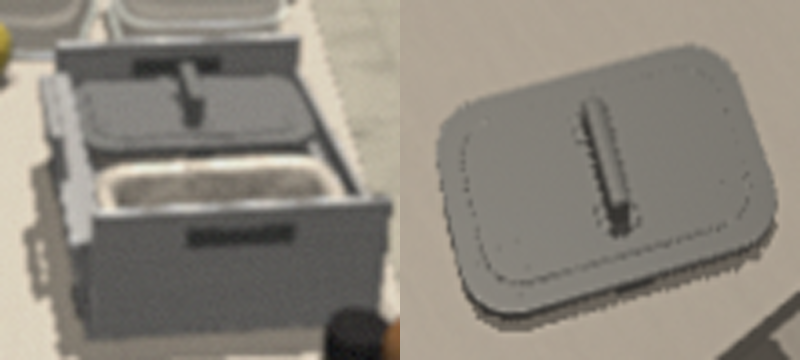

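CropA shows the panel top corners at about (388,480), (692,280), (60,183) and (355,27), with the bar running from (125,268) to (245,370). In cropB the lid's grip bar runs from (595,100) to (620,225), and the lid lies flat with its grip up.

```bash
python3 - <<'E'
from h import *
import pickle
cs=pickle.load(open('c0.pkl','rb'));c=cs['scene']
f=lambda u,v,z:onz(c,180+u/5,115+v/5,z)
rf,rb,lf,lb=[f(*p,.102) for p in((388,480),(692,280),(60,183),(355,27))]
for n,p in zip('rf rb lf lb'.split(),(rf,rb,lf,lb)):print(n,np.round(p,4))
print('mid',(rf+rb+lf+lb)/4,'yaws',np.degrees(np.arctan2(*(rb-rf)[1::-1])),np.degrees(np.arctan2(*(lb-lf)[1::-1])),np.degrees(np.arctan2(*(lf-rf)[1::-1]))-90)
for p in((130,272),(240,368)):print('bar',f(*p,.112))
g=lambda u,v,z:onz(c,230+(u-400)/400*110,280+v/4,z)
for p in((595,103),(622,222)):print('grip',g(*p,.04))
m=R.from_quat(get_obs()['ee_rot']).as_matrix();print(m.round(3))
# lid mask in scene & side
for n,box in(('scene',(230,280,110,90)),('side',(175,260,110,75))):
    x,y,w,h=box;im=cs[n]['img'][y:y+h,x:x+w].astype(int)
    mk=((im[...,0]-im[...,2])<8).astype(np.uint8)
    k,l,s,ce=cv2.connectedComponentsWithStats(mk);i=1+s[1:,4].argmax()
    ct=max(cv2.findContours((l==i).astype(np.uint8),0,1)[0],key=cv2.contourArea)[:,0]
    P=np.array([onz(cs[n],u+x,v+y,.013)[:2] for u,v in ct])*1000
    print(n,s[i],cv2.minAreaRect(P.astype(np.float32)))
E
```

```text
rf [0.5697 0.0107 0.102 ]
rb [0.7647 0.0328 0.102 ]
lf [0.5399 0.2722 0.102 ]
lb [0.7358 0.295  0.102 ]
mid [0.6525291  0.15265735 0.102     ] yaws 6.4551089577915315 6.6403093961765975 6.492931775639491
bar [0.53421273 0.18448555 0.112     ]
bar [0.54577149 0.0993067  0.112     ]
grip [ 0.500794   -0.18794083  0.04      ]
grip [ 0.47512605 -0.24836718  0.04      ]
[[-0.893  0.45  -0.   ]
 [ 0.45   0.893 -0.001]
 [-0.    -0.001 -1.   ]]
scene [50 28 13 31 92] ((491.5299377441406, -212.1554412841797), (69.44520568847656, 15.724145889282227), 65.99939727783203)
side [  11   12   88   52 2452] ((491.5390930175781, -219.29820251464844), (125.85894775390625, 184.50819396972656), 70.06089782714844)
```

```bash
cat >> h.py <<'E'
def plan(xyz,yaw):
    "shift/turn from the measured pose to tool-down pose with tool y at yaw deg"
    o=get_obs();M=R.from_quat(o['ee_rot']).as_matrix();t=np.radians(yaw)
    y=np.array([np.cos(t),np.sin(t),0]);z=np.array([0,0,-1.]);T=np.c_[np.cross(y,z),y,z]
    print('shift',np.round(M.T@(np.array(xyz)-o['position']),4),'turn',np.round(np.degrees(R.from_matrix(M.T@T).as_rotvec()),2),'clk',o['clock'])
YAW=6.5;C=np.array([.6525,.1527]);CX=np.array([.9936,.1132]);CY=np.array([-.1132,.9936])
E
python3 -c "
from h import *
plan([.62,.12,.28],6.5)"
```

```text
shift [-0.4997 -0.2386 -0.0724] turn [-5.000e-02  3.000e-02  5.676e+01] clk 0.15
```

>>> carry_out --motion '[{"xyz":[0,0,-0.05],"angular":[0,0,0]},{"xyz":[-0.5,-0.239,-0.072],"angular":[0,0,56.8]},{"xyz":[-0.5,-0.239,-0.072],"angular":[0,0,56.8]},{"xyz":[-0.5,-0.239,-0.072],"angular":[0,0,56.8]},{"xyz":[-0.5,-0.239,-0.072],"angular":[0,0,56.8]},{"xyz":[-0.5,-0.239,-0.072],"angular":[0,0,56.8]},{"xyz":[-0.5,-0.239,-0.072],"angular":[0,0,56.8]},{"xyz":[-0.5,-0.239,-0.072],"angular":[0,0,56.8]},{"xyz":[-0.5,-0.239,-0.072],"angular":[0,0,56.8]},{"xyz":[-0.5,-0.239,-0.072],"angular":[0,0,56.8]},{"xyz":[-0.5,-0.239,-0.072],"angular":[0,0,56.8]},{"xyz":[-0.5,-0.239,-0.072],"angular":[0,0,56.8]}]' --hand 0.35

```text
clock: 1.35
position: [0.6182, 0.1217, 0.2798]
ee_rot: [0.666, 0.746, 0.0, -0.0]
ft_force: [0.9, 1.5, 0.9]
grip_width: 0.349
grasp_force: 0.0
```

>>> carry_out --motion '[{"xyz":[0,0,0],"angular":[0,0,0]},{"xyz":[0,0,0],"angular":[0,0,0]},{"xyz":[0,0,0],"angular":[0,0,0]}]'

```text
clock: 1.65
position: [0.6169, 0.1246, 0.2793]
ee_rot: [0.666, 0.746, -0.0, -0.001]
ft_force: [0.1, 0.4, -0.8]
grip_width: 0.351
grasp_force: 0.0
```

```bash
python3 - <<'E'
from h import *
import pickle
c=snap('wrist','w1.png');pickle.dump(c,open('w1.pkl','wb'))
plan([.62,.12,.28],6.5)
cv2.imwrite('pics/w1b.png',cv2.resize(cv2.imread('pics/w1.png'),(800,600),interpolation=cv2.INTER_CUBIC))
E
```

```text
shift [-0.0053  0.0026 -0.0005] turn [-0.03 -0.04  0.09] clk 1.7
```

View pics/w1b.png

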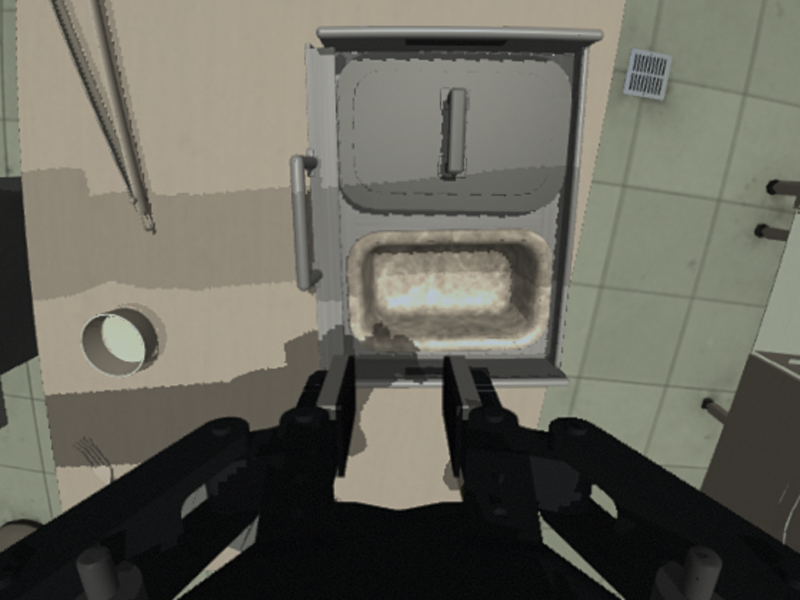

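The wrist view (800 px scale) shows the bar from (301,158) to (303,288), the open pan rim from (347,230) to (553,350), and the lid on the other pan. Next I'll triangulate the bar and measure the pan rim.

```bash
python3 - <<'E'
from h import *
import pickle
s=pickle.load(open('c0.pkl','rb'))['scene'];w=pickle.load(open('w1.pkl','rb'))
def tri(a,b):
    (o1,d1),(o2,d2)=a,b
    A=np.c_[d1,-d2];t=np.linalg.lstsq(A,o2-o1,rcond=None)[0];p,q=o1+t[0]*d1,o2+t[1]*d2
    return (p+q)/2,np.linalg.norm(p-q)
def loc(p):d=p[:2]-C;return np.round([d@CX,d@CY],4)
for us,vs,uw,vw in((128,270,301,162),(186,320,302,223),(242,367,303,283)):
    p,e=tri(ray(s,180+us/5,115+vs/5),ray(w,uw*.7,vw*.7));print('bar',np.round(p,4),e.round(4),loc(p))
for z in(.1,.112,.12):
  for v in(162,283):print(z,onz(w,302*.7,v*.7,z).round(4),loc(onz(w,302*.7,v*.7,z)))
# rim points z=.068
for n,u,v in(('left',347,290),('right',553,290),('top',450,230),('bot',450,351),):print(n,onz(w,u*.7,v*.7,.068).round(4),loc(onz(w,u*.7,v*.7,.068)))
for n,u,v,z in(('lidL',337,130,.071),('lidR',573,130,.071),('grip a',456,90,.098),('grip b',456,172,.098),('panelL',318,33,.102),('panelLr',603,36,.102),('panelR r',566,379,.102)):print(n,onz(w,u*.7,v*.7,z).round(4),loc(onz(w,u*.7,v*.7,z)))
E
```

```text
bar [0.5374 0.1931 0.1046] 0.0009 [-0.1098  0.0532]
bar [0.5425 0.1482 0.1045] 0.0027 [-0.1098  0.008 ]
bar [0.547  0.1031 0.1084] 0.0032 [-0.1105 -0.0373]
0.1 [0.5375 0.1929 0.1   ] [-0.1097  0.053 ]
0.1 [0.5432 0.1016 0.1   ] [-0.1144 -0.0384]
0.112 [0.54  0.193 0.112] [-0.1072  0.0527]
0.112 [0.5455 0.1048 0.112 ] [-0.1118 -0.0355]
0.12 [0.5416 0.193  0.12  ] [-0.1056  0.0525]
0.12 [0.547  0.1069 0.12  ] [-0.11   -0.0336]
left [0.576  0.0913 0.068 ] [-0.083  -0.0524]
right [0.7526 0.1117 0.068 ] [ 0.0949 -0.0521]
top [0.6565 0.1523 0.068 ] [ 0.0039 -0.0009]
bot [0.672  0.0457 0.068 ] [ 0.0073 -0.1085]
lidL [0.5572 0.2201 0.071 ] [-0.087   0.0778]
lidR [0.7418 0.2427 0.071 ] [0.0989 0.0793]
grip a [0.6429 0.2552 0.098 ] [0.0021 0.1029]
grip b [0.651  0.1986 0.098 ] [0.0037 0.0458]
panelL [0.5427 0.281  0.102 ] [-0.0945  0.1399]
panelLr [0.7401 0.3042 0.102 ] [0.1042 0.1406]
panelR r [0.7669 0.0448 0.102 ] [ 0.1014 -0.1201]
```

```bash
python3 - <<'E'
from h import *
import pickle
plan([.5425,.147,.093],6.5)
cs=pickle.load(open('c0.pkl','rb'));c=cs['side']
f=lambda u,v,z:onz(c,245+u/4,155+v/4,z)
P=[f(*p,.102) for p in((95,210),(388,203),(58,43),(298,39))]
print(np.round(P,4),np.mean(P,0))
w=pickle.load(open('w1.pkl','rb'));im=w['img'].astype(int)
mk=((im[...,0]-im[...,2])>22).astype(np.uint8);mk[:,:230]=0;mk[:,400:]=0;mk[:150]=0;mk[255:]=0
ct=max(cv2.findContours(mk,0,1)[0],key=cv2.contourArea)[:,0]
print(cv2.boundingRect(ct))
Q=np.array([onz(w,u,v,.068)[:2] for u,v in ct])*1000;print('rim',cv2.minAreaRect(Q.astype(np.float32)))
E
```

```text
shift [ 0.0302 -0.0712  0.1866] turn [-0.03 -0.04  0.09] clk 1.7
[[0.5763 0.0128 0.102 ]
 [0.7686 0.0243 0.102 ]
 [0.547  0.2736 0.102 ]
 [0.7396 0.2859 0.102 ]] [0.65787541 0.14917037 0.102     ]
(262, 178, 95, 43)
rim ((656.3262329101562, 105.12995910644531), (115.72042846679688, 52.87255096435547), 6.5358147621154785)
```

>>> carry_out --motion '[{"xyz":[0.03,-0.05,0.04],"angular":[0,0,0]},{"xyz":[0.03,-0.071,0.08],"angular":[0,0,0]},{"xyz":[0.03,-0.071,0.11],"angular":[0,0,0]},{"xyz":[0.03,-0.071,0.14],"angular":[0,0,0]},{"xyz":[0.03,-0.071,0.16],"angular":[0,0,0]},{"xyz":[0.03,-0.071,0.175],"angular":[0,0,0]},{"xyz":[0.03,-0.071,0.186],"angular":[0,0,0]},{"xyz":[0.03,-0.071,0.186],"angular":[0,0,0]}]'

```text
clock: 2.5
position: [0.5428, 0.1455, 0.0928]
ee_rot: [0.666, 0.746, -0.001, -0.0]
ft_force: [-0.2, 0.1, -0.5]
grip_width: 0.353
grasp_force: 0.0
```

>>> carry_out --motion '[{"xyz":[0,0,0],"angular":[0,0,0]},{"xyz":[0,0,0],"angular":[0,0,0]},{"xyz":[0,0,0],"angular":[0,0,0]},{"xyz":[0,0,0],"angular":[0,0,0]}]' --hand 0 --grip_force 25

```text
clock: 2.9
position: [0.5438, 0.1453, 0.0943]
ee_rot: [0.666, 0.746, 0.0, 0.0]
ft_force: [-0.1, -0.5, -0.8]
grip_width: -0.003
grasp_force: 0.0
```

```bash
python3 - <<'E'
from h import *
o=get_obs();print(o['grip_width'],o['grasp_force'],o['ft_force'],o['position'])
c=snap('side');s=snap('scene')
a=cv2.resize(c['img'][140:260,210:370],(400,300));b=cv2.resize(s['img'][100:235,160:340],(400,300))
cv2.imwrite('pics/g1.png',np.hstack([a,b])[...,::-1])
E
```

```text
-0.0026873771584377533 0.0 [-0.13286336 -0.4809961  -0.84743054] [0.54378973 0.14528689 0.09426901]
```

View pics/g1.png

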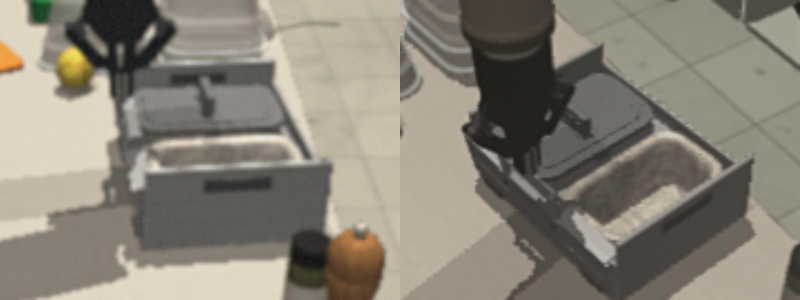

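The side and scene views show the fingers shut with nothing between them, so the grasp missed the bar. I'll look with the wrist camera.

```bash
python3 - <<'E'
from h import *
import pickle
c=snap('wrist');s=snap('scene');d=snap('side');pickle.dump((c,s,d),open('g2.pkl','wb'))
a=cv2.resize(c['img'][60:330,100:460],(800,600),interpolation=cv2.INTER_CUBIC)
cv2.imwrite('pics/g2.png',a[...,::-1])
E
```

```text
(no output)
```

View pics/g2.png

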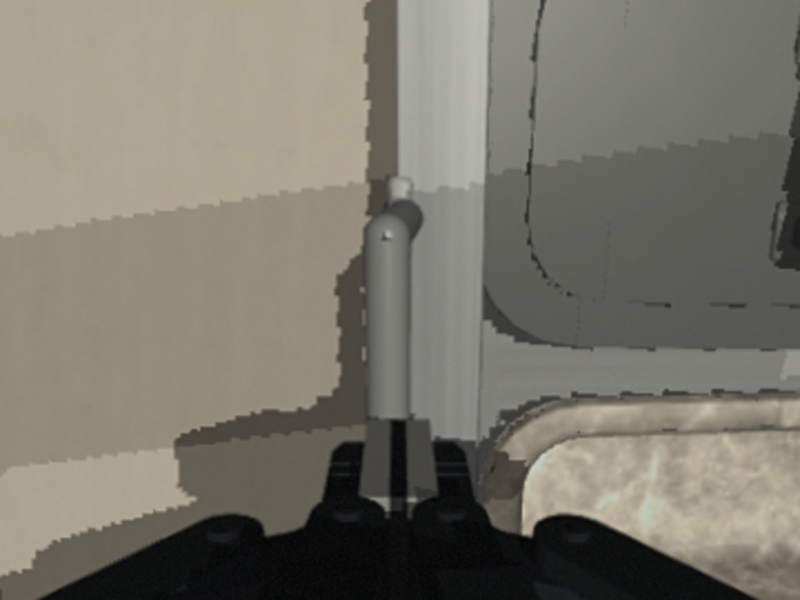

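The wrist view shows the bar (crop columns 367–410, far end near (388,222)) disappearing under the closed fingertips at row 418. So the tips are probably just above it. I'll triangulate the bar's far end.

```bash
python3 - <<'E'
from h import *
import pickle
s0=pickle.load(open('c0.pkl','rb'));w1=pickle.load(open('w1.pkl','rb'));w2,s2,d2=pickle.load(open('g2.pkl','rb'))
def tri(L):
    A=np.zeros((3,3));b=np.zeros(3)
    for o,d in L:
        d=d/np.linalg.norm(d);P=np.eye(3)-np.outer(d,d);A+=P;b+=P@o
    x=np.linalg.solve(A,b);return x.round(4),[np.linalg.norm(np.cross(x-o,d/np.linalg.norm(d))).round(4) for o,d in L]
k=360/800
far2=ray(w2,100+388*k,60+220*k);far1=ray(w1,301*.7,158*.7);fs=ray(s0['scene'],180+124/5,115+266/5)
print('w1w2',tri([far1,far2]));print('w2 s',tri([far2,fs]));print('all',tri([far1,far2,fs]))
# lip inner far corner of gate: bar dark
print('tcp w2',(proj(w2,get_obs()['position'])-[100,60])/k, 'bar at .113', (proj(w2,[.5438,.1453,.113])-[100,60])/k)
print('tcp in scene',(proj(s2,get_obs()['position'])-[160,100])*[400/180,300/135]+[400,0],'side',(proj(d2,get_obs()['position'])-[210,140])*2.5)
E
```

```text
w1w2 (array([0.5358, 0.1953, 0.0975]), [np.float64(0.0005), np.float64(0.0005)])
w2 s (array([0.5359, 0.1958, 0.1059]), [np.float64(0.0003), np.float64(0.0003)])
all (array([0.5365, 0.1959, 0.1052]), [np.float64(0.0011), np.float64(0.001), np.float64(0.0004)])
tcp w2 [397.88315397 418.52950786] bar at .113 [399.33498459 451.24157242]
tcp in scene [528.97669522 183.5907839 ] side [118.42764638 116.58756051]
```

>>> carry_out --motion '[{"xyz":[0,-0.003,-0.02],"angular":[0,0,0]},{"xyz":[0,-0.003,-0.02],"angular":[0,0,0]},{"xyz":[0,-0.003,-0.02],"angular":[0,0,0]},{"xyz":[0,-0.003,-0.005],"angular":[0,0,0]},{"xyz":[0,-0.003,0.004],"angular":[0,0,0]},{"xyz":[0,-0.003,0.009],"angular":[0,0,0]}]' --hand 0.4

```text
clock: 3.75
position: [0.5397, 0.1446, 0.0832]
ee_rot: [0.666, 0.746, -0.001, -0.0]
ft_force: [0.1, -0.1, 0.1]
grip_width: 0.405
grasp_force: 0.0
```

>>> carry_out --motion '[{"xyz":[0,0,0],"angular":[0,0,0]},{"xyz":[0,0,0],"angular":[0,0,0]},{"xyz":[0,0,0],"angular":[0,0,0]},{"xyz":[0,0,0],"angular":[0,0,0]}]' --hand 0 --grip_force 25

```text
clock: 4.15
position: [0.5405, 0.1448, 0.0847]
ee_rot: [0.666, 0.746, 0.0, 0.0]
ft_force: [1.2, -0.2, -5.3]
grip_width: 0.097
grasp_force: 25.2
```

>>> carry_out --motion '[{"xyz":[0,0,0],"angular":[0,0,0]},{"xyz":[0,0,0],"angular":[0,0,0]},{"xyz":[0,0,0.003],"angular":[0,0,0]},{"xyz":[0,0,0.006],"angular":[0,0,0]},{"xyz":[0,0,0.008],"angular":[0,0,0]},{"xyz":[0,0,0.008],"angular":[0,0,0]}]' --hand 0.35

```text
clock: 4.75
position: [0.5402, 0.1448, 0.0763]
ee_rot: [0.666, 0.746, -0.0, -0.0]
ft_force: [0.6, -0.4, -0.4]
grip_width: 0.351
grasp_force: 0.0
```

```bash
python3 - <<'E'
from h import *
o=get_obs();print(o['ft_force'].round(1),o['position'].round(4))
c=snap('wrist');s=snap('scene')
a=cv2.resize(c['img'][100:280,180:420],(400,300),interpolation=cv2.INTER_CUBIC);b=cv2.resize(s['img'][110:230,170:330],(400,300),interpolation=cv2.INTER_CUBIC)
cv2.imwrite('pics/g3.png',np.hstack([a,b])[...,::-1])
E
```

```text
[ 0.6 -0.4 -0.4] [0.5402 0.1448 0.0763]
```

View pics/g3.png

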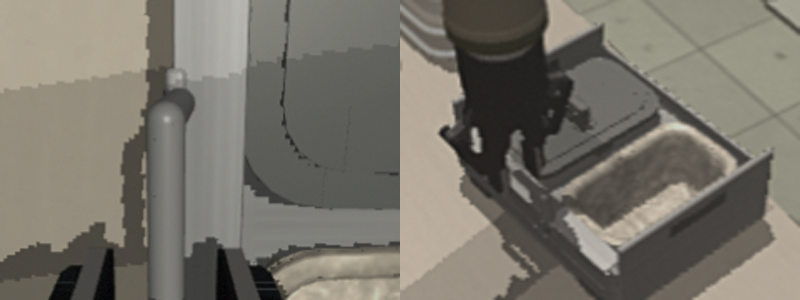

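The bar (column 166) now sits centred between the fingers (112 and 218), so I'll grip it.

>>> carry_out --motion '[{"xyz":[0,0,0],"angular":[0,0,0]},{"xyz":[0,0,0],"angular":[0,0,0]},{"xyz":[0,0,0],"angular":[0,0,0]},{"xyz":[0,0,0],"angular":[0,0,0]}]' --hand 0 --grip_force 25

```text
clock: 5.25
position: [0.5405, 0.1449, 0.0769]
ee_rot: [0.666, 0.746, 0.0, 0.0]
ft_force: [-0.3, 0.7, 2.4]
grip_width: 0.102
grasp_force: 24.5
```

>>> carry_out --motion '[{"xyz":[0,-0.005,0],"angular":[0,0,0]},{"xyz":[0,-0.01,0],"angular":[0,0,0]},{"xyz":[0,-0.015,0.001],"angular":[0,0,0]},{"xyz":[0,-0.02,0.002],"angular":[0,0,0]},{"xyz":[0,-0.02,0.002],"angular":[0,0,0]}]'

```text
clock: 5.75
position: [0.5191, 0.1424, 0.0731]
ee_rot: [0.666, 0.746, -0.001, -0.0]
ft_force: [4.5, 2.5, -15.2]
grip_width: 0.101
grasp_force: 24.6
```

>>> carry_out --motion '[{"xyz":[0,0,0.003],"angular":[0,0,0]},{"xyz":[0,0,0.003],"angular":[0,0,0]},{"xyz":[0,0,0.003],"angular":[0,0,0]}]'

```text
clock: 6.05
position: [0.5199, 0.1425, 0.073]
ee_rot: [0.666, 0.746, -0.0, -0.001]
ft_force: [-8.0, -2.7, 15.5]
grip_width: 0.104
grasp_force: 27.4
```

>>> carry_out --motion '[{"xyz":[0,0,0.003],"angular":[0,0,0]},{"xyz":[0,0,0.003],"angular":[0,0,0]},{"xyz":[0,0,0.003],"angular":[0,0,0]}]'

```text
clock: 6.35
position: [0.5206, 0.1429, 0.0717]
ee_rot: [0.666, 0.746, 0.001, -0.0]
ft_force: [-14.0, -4.0, 31.1]
grip_width: 0.104
grasp_force: 29.7
```

>>> carry_out --motion '[{"xyz":[0,0,-0.004],"angular":[0,0,0]},{"xyz":[0,0,-0.005],"angular":[0,0,0]},{"xyz":[0,0,-0.005],"angular":[0,0,0]}]'

```text
clock: 6.65
position: [0.5202, 0.1427, 0.0725]
ee_rot: [0.666, 0.746, -0.0, 0.0]
ft_force: [5.4, 1.4, -15.0]
grip_width: 0.103
grasp_force: 25.6
```

```bash
python3 - <<'E'
from h import *
import pickle
s=pickle.load(open('c0.pkl','rb'))['scene'];w1=pickle.load(open('w1.pkl','rb'))
C=np.array([.655,.151])
def W(x,y,z):return [*(C+x*CX+y*CY),z]
cr=lambda p:((proj(s,p)-[180,115])*5).round(0)
print('panel',cr(W(-.103,.135,.102)),cr(W(.103,-.135,.102)),cr(W(-.103,.135,0)))
for th in(0,.1,.2,.3,.45,.6,.75):
  G=lambda r,n,y:W(-.105-r*np.sin(th)+n*np.cos(th),y,.008+r*np.cos(th)+n*np.sin(th))
  f=lambda P:[*cr(P),*(proj(w1,P)/.7).round(0)]
  print(th,'top',f(G(.07,0,.133)),'lip',f(G(.07,.019,.133)),'bar',f(G(.106,0,.045)),f(G(.106,0,-.045)))
E
```

```text
panel [ 54. 183.] [710. 279.] [ 81. 321.]
0 top [np.float64(60.0), np.float64(221.0), np.float64(313.0), np.float64(55.0)] lip [np.float64(90.0), np.float64(205.0), np.float64(338.0), np.float64(55.0)] bar [np.float64(151.0), np.float64(261.0), np.float64(308.0), np.float64(176.0)] [np.float64(264.0), np.float64(363.0), np.float64(314.0), np.float64(298.0)]
0.1 top [np.float64(49.0), np.float64(228.0), np.float64(304.0), np.float64(56.0)] lip [np.float64(78.0), np.float64(209.0), np.float64(329.0), np.float64(55.0)] bar [np.float64(133.0), np.float64(271.0), np.float64(294.0), np.float64(176.0)] [np.float64(246.0), np.float64(374.0), np.float64(300.0), np.float64(298.0)]
0.2 top [np.float64(38.0), np.float64(235.0), np.float64(295.0), np.float64(56.0)] lip [np.float64(67.0), np.float64(214.0), np.float64(319.0), np.float64(54.0)] bar [np.float64(116.0), np.float64(284.0), np.float64(280.0), np.float64(176.0)] [np.float64(228.0), np.float64(388.0), np.float64(287.0), np.float64(298.0)]
0.3 top [np.float64(28.0), np.float64(244.0), np.float64(286.0), np.float64(57.0)] lip [np.float64(5
[... 477 characters left out ...]
.0), np.float64(426.0), np.float64(258.0), np.float64(295.0)]
0.6 top [np.float64(-0.0), np.float64(273.0), np.float64(265.0), np.float64(60.0)] lip [np.float64(22.0), np.float64(244.0), np.float64(282.0), np.float64(56.0)] bar [np.float64(54.0), np.float64(345.0), np.float64(234.0), np.float64(177.0)] [np.float64(163.0), np.float64(452.0), np.float64(244.0), np.float64(292.0)]
0.75 top [np.float64(-11.0), np.float64(289.0), np.float64(257.0), np.float64(62.0)] lip [np.float64(7.0), np.float64(259.0), np.float64(270.0), np.float64(58.0)] bar [np.float64(35.0), np.float64(371.0), np.float64(223.0), np.float64(177.0)] [np.float64(144.0), np.float64(480.0), np.float64(233.0), np.float64(289.0)]
```

>>> carry_out --motion '[{"xyz":[0,-0.005,0.003],"angular":[0,0,0]},{"xyz":[0,-0.01,0.005],"angular":[0,0,0]},{"xyz":[0,-0.0155,0.007],"angular":[0,0,0]},{"xyz":[0,-0.0206,0.0096],"angular":[0,0,0]},{"xyz":[0,-0.025,0.012],"angular":[0,0,0]},{"xyz":[0,-0.0295,0.015],"angular":[0,0,0]},{"xyz":[0,-0.0295,0.015],"angular":[0,0,0]}]'

```text
clock: 7.35
position: [0.4909, 0.1392, 0.0583]
ee_rot: [0.666, 0.746, 0.0, 0.0]
ft_force: [7.3, 1.5, -10.0]
grip_width: 0.1
grasp_force: 25.3
```

>>> carry_out --motion '[{"xyz":[0,-0.0045,0.004],"angular":[0,0,0]},{"xyz":[0,-0.0083,0.007],"angular":[0,0,0]},{"xyz":[0,-0.012,0.0105],"angular":[0,0,0]},{"xyz":[0,-0.016,0.0144],"angular":[0,0,0]},{"xyz":[0,-0.0195,0.018],"angular":[0,0,0]},{"xyz":[0,-0.0227,0.0222],"angular":[0,0,0]},{"xyz":[0,-0.026,0.026],"angular":[0,0,0]},{"xyz":[0,-0.0288,0.0306],"angular":[0,0,0]},{"xyz":[0,-0.0315,0.035],"angular":[0,0,0]},{"xyz":[0,-0.034,0.0397],"angular":[0,0,0]},{"xyz":[0,-0.0362,0.044],"angular":[0,0,0]},{"xyz":[0,-0.0362,0.044],"angular":[0,0,0]}]'

```text
clock: 8.55
position: [0.4563, 0.1353, 0.0144]
ee_rot: [0.666, 0.746, 0.001, 0.001]
ft_force: [10.8, 0.8, -7.2]
grip_width: 0.101
grasp_force: 24.3
```

>>> carry_out --motion '[{"xyz":[0,-0.002,0.0045],"angular":[0,0,0]},{"xyz":[0,-0.0034,0.009],"angular":[0,0,0]},{"xyz":[0,-0.0042,0.0125],"angular":[0,0,0]},{"xyz":[0,-0.0042,0.0125],"angular":[0,0,0]}]'

```text
clock: 8.95
position: [0.4535, 0.1355, 0.004]
ee_rot: [0.666, 0.746, 0.002, 0.001]
ft_force: [4.6, -0.4, 16.9]
grip_width: 0.108
grasp_force: 27.2
```

>>> carry_out --motion '[{"xyz":[0,-0.0005,0.003],"angular":[0,0,0]},{"xyz":[0,-0.0005,0.003],"angular":[0,0,0]}]'

```text
clock: 9.15
position: [0.4535, 0.1358, 0.0019]
ee_rot: [0.666, 0.746, 0.003, 0.001]
ft_force: [1.2, -1.0, 28.5]
grip_width: 0.102
grasp_force: 29.4
```

>>> carry_out --motion '[{"xyz":[0,0,-0.002],"angular":[0,0,0]},{"xyz":[0,0,-0.003],"angular":[0,0,0]},{"xyz":[0,0,-0.003],"angular":[0,0,0]},{"xyz":[0,0,-0.02],"angular":[0,0,0]},{"xyz":[0,0,-0.05],"angular":[0,0,0]},{"xyz":[0,0,-0.1],"angular":[0,0,0]},{"xyz":[0,0,-0.15],"angular":[0,0,0]},{"xyz":[0,0,-0.2],"angular":[0,0,0]},{"xyz":[0,0,-0.2],"angular":[0,0,0]}]' --hand 0.3

```text
clock: 10.05
position: [0.4531, 0.1358, 0.2052]
ee_rot: [0.666, 0.746, 0.004, 0.001]
ft_force: [0.1, 0.4, -0.4]
grip_width: 0.3
grasp_force: 0.0
```

```bash
python3 - <<'E'
from h import *
import pickle
c=snap('wrist');s=snap('scene');d=snap('side');pickle.dump((c,s,d),open('g4.pkl','wb'))
o=get_obs();print(o['position'].round(4))
print('tcp scene',proj(s,o['position']).round(1),'side',proj(d,o['position']).round(1))
a=cv2.resize(s['img'][100:310,80:320],(400,350));b=cv2.resize(d['img'][60:270,140:380],(400,350))
cv2.imwrite('pics/g4.png',np.hstack([a,b])[...,::-1])
plan([.475,-.14,.2],-22)
E
```

```text
[0.4499 0.1346 0.1983]
tcp scene [177.9 169.8] side [222.7 154.1]
shift [-0.2757 -0.006  -0.0017] turn [-0.08  0.03 28.47] clk 10.2
```

View pics/g4.png

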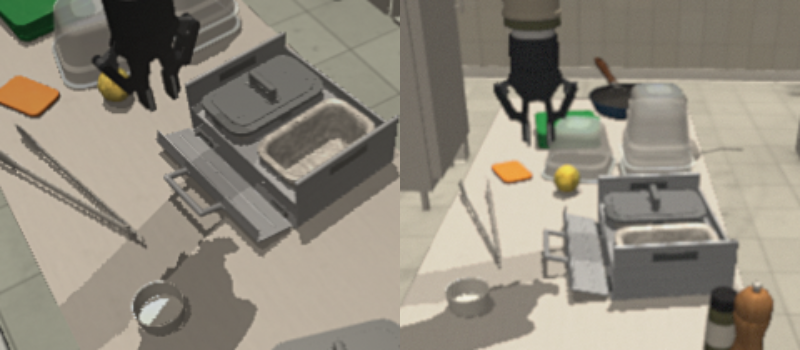

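The gate is down. In this view the finger tips sit at about (160,102) in the scene half and (140,139) in the side half, higher than the reported TCP projects. I'll triangulate that offset while moving towards the lid.

>>> carry_out --motion '[{"xyz":[-0.05,-0.001,-0.002],"angular":[0,0,8]},{"xyz":[-0.1,-0.002,-0.002],"angular":[0,0,16]},{"xyz":[-0.15,-0.003,-0.002],"angular":[0,0,24]},{"xyz":[-0.2,-0.004,-0.002],"angular":[0,0,28.5]},{"xyz":[-0.25,-0.005,-0.002],"angular":[0,0,28.5]},{"xyz":[-0.276,-0.006,-0.002],"angular":[0,0,28.5]},{"xyz":[-0.276,-0.006,-0.002],"angular":[0,0,28.5]},{"xyz":[-0.276,-0.006,-0.002],"angular":[0,0,28.5]},{"xyz":[-0.276,-0.006,-0.002],"angular":[0,0,28.5]},{"xyz":[-0.276,-0.006,-0.002],"angular":[0,0,28.5]}]' --hand 0

```text
clock: 11.2
position: [0.4756, -0.1388, 0.2007]
ee_rot: [0.829, 0.56, -0.0, -0.0]
ft_force: [0.9, -0.6, -0.2]
grip_width: 0.005
grasp_force: 0.0
```

```bash
cat >> h.py <<'E'
def tri(L):
    A=np.zeros((3,3));b=np.zeros(3)
    for o,d in L:
        d=d/np.linalg.norm(d);P=np.eye(3)-np.outer(d,d);A+=P;b+=P@o
    x=np.linalg.solve(A,b);return x.round(4),[np.linalg.norm(np.cross(x-o,d/np.linalg.norm(d))).round(4) for o,d in L]
E
python3 - <<'E'
from h import *
import pickle
_,s,d=pickle.load(open('g4.pkl','rb'))
print('g4 tip',tri([ray(s,176,161.2),ray(d,224,143.4)]),'rep',[.45,.1348,.2])
o=get_obs();w=snap('wrist');s=snap('scene');d=snap('side');o2=get_obs();print(o['position'].round(4),o2['position'].round(4))
pickle.dump((w,s,d),open('g5.pkl','wb'))
for n,c in(('s',s),('d',d)):
    p=proj(c,o2['position']);print(n,'pred',p.round(1))
    x,y=int(p[0])-35,int(p[1])-45
    g=c['img'][y:y+70,x:x+70].max(2)
    for r in range(0,70,2):print('%3d'%(y+r),''.join('#' if v<50 else '+' if v<75 else '.' for v in g[r]))
    print('x0',x)
E
```

```text
g4 tip (array([0.4523, 0.1342, 0.2268]), [np.float64(0.0036), np.float64(0.0036)]) rep [0.45, 0.1348, 0.2]
[ 0.4756 -0.1388  0.2007] [ 0.4758 -0.1395  0.2011]
s pred [259.2 251.9]
206 .......#######################################################++++++..
208 .......+####################################################+++++++#++
210 ......+++##################################################++++++#++++
212 #+..++++##################################################++++++##++##
214 +...++++####################################################+++++#####
216 ...++##++#####################################################+######+
218 +++#++++++#+++######################################################+.
220 +####+++++++######################################+##+++#########++...
222 ++#####+++##########################################+++########+......
224 #######+++###########++##########++##########################+........
226 #################+++#############+++#######################+..........
228 +#################################+######################+............
230 .....+##########
[... 3664 characters left out ...]
..................
210 ......................................................................
212 ......................................................................
214 ......................................................................
216 ......................................................................
218 ......................................................................
220 ......................................................................
222 ......................................................................
224 ......................................................................
226 ......................................................................
x0 186
```

```bash
python3 - <<'E'
from h import *
import pickle
c0=pickle.load(open('c0.pkl','rb'));_,s,d=pickle.load(open('g5.pkl','rb'))
for n,c,x,y in(('scene',s,240,236),('side',d,205,180)):
    D=np.abs(c['img'].astype(int)-c0[n]['img']).max(2)
    print(n,x)
    for r in range(y,y+28,1):print(r,''.join('#' if v>40 else '+' if v>20 else '.' for v in D[r,x:x+45]))
print(tri([ray(s,262,247),ray(d,221,195)]),tri([ray(s,262,249),ray(d,221,197)]))
E
```

```text
scene 240
236 #######+..+#####+++########+..........+++++++
237 #######.##+#######+##+++###+.........++++++++
238 ..#####++.+######+++#++++##+........+++++++++
239 ......##+++#####++++#++++##+.....++++++++++++
240 ....+#####+#####++++##+++###.....++++++++++++
241 .+##############+++###+++##+...++++++++++++++
242 ###########+####++++#++++##+...++++++++++++++
243 #########+..####+++##++++##+.++++++++++++++++
244 ########.++.####+####++++##.+++++++++++++++++
245 #######+.++.#########+++....+++++++++++++++++
246 ######.+++++.##########+.++++++++++++++++++++
247 #####+.+++++.+##########.++++++++++++++++++++
248 ###+.++++++++++.+#######.++++++++++++++++++++
249 ##.+++++++++++++.####+..+++++++++++++++++++++
250 #+.+++++++++++++..++++++++++++++++++++++++++.
251 .++++++++++++++++++++++++++++++++++++++++....
252 ++++++++++++++++++++++++++++++++++++++.......
253 +++++++++++++++++++++++++++++++++++..........
254 +++++++++++++++++++++++++++++++++............
255 ++++++++++++++++++++++++++++++...............
256 +++++++++++++++++++++++++++..................
257 ++++++++++++++++++++++++............
[... 1176 characters left out ...]
.............................####+++++++++
198 ......................+++++....+####+++++++++
199 .....................++######+++####+++++++++
200 .....................+++#############++.+++++
201 .....................+++++++#########++++++++
202 .....................+++.......+######+++++++
203 .....................+++........+#####+++++++
204 .....................+++.........#####+++++++
205 .....................+++.........#####+++++++
206 .....................+++........+####++++++++
207 .....................+++........+####++++++++
(array([ 0.4772, -0.1469,  0.2248]), [np.float64(0.0004), np.float64(0.0004)]) (array([ 0.4768, -0.1476,  0.2203]), [np.float64(0.0006), np.float64(0.0006)])
```

```bash
python3 - <<'E'
from h import *
import pickle
c0=pickle.load(open('c0.pkl','rb'))
for n,(x,y,w,h) in(('scene',(232,282,108,84)),('side',(175,262,110,70))):
    im=c0[n]['img'][y:y+h,x:x+w].astype(np.int16);q=np.clip(im[...,0]-im[...,2]+20,0,255).astype(np.uint8)
    t,mk=cv2.threshold(cv2.GaussianBlur(q,(3,3),0),0,255,cv2.THRESH_BINARY_INV+cv2.THRESH_OTSU)
    ct=max(cv2.findContours(mk,0,1)[0],key=cv2.contourArea)[:,0]
    for z in(.010,.013):
        P=np.array([onz(c0[n],u+x,v+y,z)[:2] for u,v in ct])*1000;print(n,t,cv2.boundingRect(ct),z,cv2.minAreaRect(P.astype(np.float32)))
    # grip: brightest/dark deviations
a=tri([ray(c0['scene'],230+597/400*110-110,280+103/4),ray(c0['side'],233,277)]);print(a)
plan([.455,-.335,.24],-22)
E
```

```text
scene 38.0 (8, 9, 94, 71) 0.01 ((489.63909912109375, -214.0391082763672), (128.3197479248047, 186.3911590576172), 69.84852600097656)
scene 38.0 (8, 9, 94, 71) 0.013 ((488.7691650390625, -215.0459442138672), (127.83480072021484, 185.68675231933594), 69.84848022460938)
side 37.0 (10, 10, 90, 55) 0.01 ((491.0929260253906, -216.74884033203125), (132.43212890625, 189.01612854003906), 70.0302505493164)
side 37.0 (10, 10, 90, 55) 0.013 ((491.50714111328125, -219.8801727294922), (131.75807189941406, 188.0541229248047), 70.03026580810547)
(array([ 0.4991, -0.1913,  0.0453]), [np.float64(0.001), np.float64(0.001)])
shift [-0.1891  0.0539 -0.0389] turn [-0.01 -0.01  0.03] clk 11.35
```

>>> carry_out --motion '[{"xyz":[-0.045,0.013,-0.01],"angular":[0,0,-2]},{"xyz":[-0.09,0.026,-0.02],"angular":[0,0,-2]},{"xyz":[-0.135,0.039,-0.03],"angular":[0,0,-2]},{"xyz":[-0.18,0.051,-0.039],"angular":[0,0,-2]},{"xyz":[-0.19,0.054,-0.039],"angular":[0,0,-2]},{"xyz":[-0.19,0.054,-0.039],"angular":[0,0,-2]},{"xyz":[-0.19,0.054,-0.039],"angular":[0,0,-2]},{"xyz":[-0.19,0.054,-0.039],"angular":[0,0,-2]}]'

```text
clock: 12.15
position: [0.4552, -0.3347, 0.2398]
ee_rot: [0.819, 0.574, 0.0, -0.001]
ft_force: [-0.3, 0.8, -0.5]
grip_width: 0.001
grasp_force: 0.0
```

```bash
python3 - <<'E'
from h import *
import pickle
w=snap('wrist','w6.png');pickle.dump(w,open('w6.pkl','wb'));o=get_obs();print(o['position'].round(4))
E0=np.array(w['extrinsics']);E0[2,3]+=.0195;w['extrinsics']=E0
print('pred',[proj(w,[.491,-.214,z]).round(0) for z in(.013,.042)])
im=w['img'].astype(np.int16);q=np.clip(im[...,0]-im[...,2]+20,0,255).astype(np.uint8)
t,mk=cv2.threshold(cv2.GaussianBlur(q,(3,3),0),0,255,cv2.THRESH_BINARY_INV+cv2.THRESH_OTSU)
p=proj(w,[.491,-.214,.013]).astype(int)
k,l,st,ce=cv2.connectedComponentsWithStats(mk);i=l[p[1],p[0]];print(t,st[i])
ct=max(cv2.findContours((l==i).astype(np.uint8),0,1)[0],key=cv2.contourArea)[:,0]
P=np.array([onz(w,u,v,.014)[:2] for u,v in ct])*1000;print(cv2.minAreaRect(P.astype(np.float32)))
E
```

```text
[ 0.4552 -0.3348  0.2399]
pred [array([273.,  73.]), array([273.,  69.])]
27.0 [  192    14   159   108 15071]
((490.3380126953125, -208.557861328125), (123.42292022705078, 190.94973754882812), 70.12232971191406)
```

View pics/w6.png

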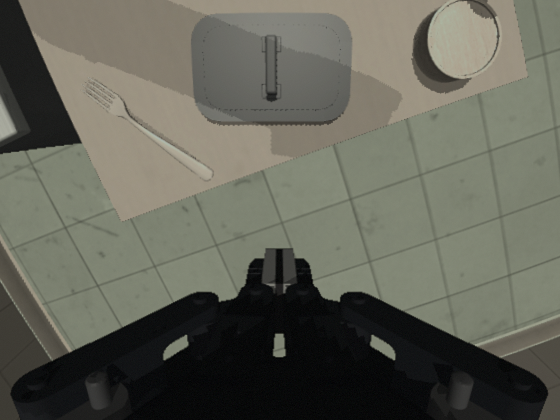

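The wrist view shows the loose lid centred at about (271,68) with its grip running from (271,37) to (271,99), and the tips clear. All three views agree on a lid centre near (0.490, -0.2105) and a long axis at -20°.

```bash
python3 -c "
from h import *
plan([.490,-.2105,.08],-20)"
```

```text
shift [ 0.1286 -0.0095  0.1601] turn [-0.02 -0.06  0.11] clk 12.2
```

>>> carry_out --motion '[{"xyz":[0.04,-0.003,0.02],"angular":[0,0,0.1]},{"xyz":[0.08,-0.006,0.05],"angular":[0,0,0.1]},{"xyz":[0.12,-0.0095,0.09],"angular":[0,0,0.1]},{"xyz":[0.1286,-0.0095,0.13],"angular":[0,0,0.1]},{"xyz":[0.1286,-0.0095,0.16],"angular":[0,0,0.1]},{"xyz":[0.1286,-0.0095,0.19],"angular":[0,0,0.1]},{"xyz":[0.1286,-0.0095,0.21],"angular":[0,0,0.1]},{"xyz":[0.1286,-0.0095,0.225],"angular":[0,0,0.1]},{"xyz":[0.1286,-0.0095,0.233],"angular":[0,0,0.1]},{"xyz":[0.1286,-0.0095,0.233],"angular":[0,0,0.1]}]' --hand 0.55

```text
clock: 13.2
position: [0.4894, -0.212, 0.0067]
ee_rot: [0.82, 0.573, -0.0, -0.0]
ft_force: [0.2, 0.2, -0.0]
grip_width: 0.548
grasp_force: 0.0
```

>>> carry_out --motion '[{"xyz":[0,0,0.002],"angular":[0,0,0]},{"xyz":[0,0,0.005],"angular":[0,0,0]},{"xyz":[0,0,0.005],"angular":[0,0,0]}]'

```text
clock: 13.5
position: [0.4899, -0.2125, 0.0025]
ee_rot: [0.82, 0.573, 0.0, 0.0]
ft_force: [0.5, -0.5, 0.6]
grip_width: 0.548
grasp_force: 0.0
```

>>> carry_out --motion '[{"xyz":[0,0,0],"angular":[0,0,0]},{"xyz":[0,0,0],"angular":[0,0,0]},{"xyz":[0,0,0],"angular":[0,0,0]},{"xyz":[0,0,0],"angular":[0,0,0]},{"xyz":[0,0,0],"angular":[0,0,0]}]' --hand 0 --grip_force 50

```text
clock: 14.0
position: [0.4899, -0.2126, 0.0025]
ee_rot: [0.82, 0.573, 0.0, 0.0]
ft_force: [-0.4, 1.2, 5.4]
grip_width: 0.13
grasp_force: 50.1
```

>>> carry_out --motion '[{"xyz":[0,0,-0.03],"angular":[0,0,0]},{"xyz":[0,0,-0.07],"angular":[0,0,0]},{"xyz":[0,0,-0.11],"angular":[0,0,0]},{"xyz":[0,0,-0.15],"angular":[0,0,0]},{"xyz":[0,0,-0.18],"angular":[0,0,0]},{"xyz":[0,0,-0.18],"angular":[0,0,0]}]'

```text
clock: 14.6
position: [0.4914, -0.2133, 0.1858]
ee_rot: [0.82, 0.572, 0.002, 0.002]
ft_force: [0.9, 0.3, -2.3]
grip_width: 0.122
grasp_force: 49.5
```

```bash
cat >> h.py <<'E'
def rim(c,box,thr):
    "open pan rim outline (warm pan/food colour against grey steel) cast to z=.068"
    x,y,w,h=box;im=c['img'][y:y+h,x:x+w].astype(np.int16)
    q=cv2.GaussianBlur(np.clip(im[...,0]-im[...,2]+20,0,255).astype(np.uint8),(3,3),0)
    return q
E
python3 - <<'E'
from h import *
import pickle
o=get_obs();print(o['position'].round(4),o['grip_width'].round(3),o['ft_force'].round(1))
w,s,d=pickle.load(open('g5.pkl','rb'))
for n,c,(x,y,W,H) in(('scene',s,(228,150,85,62)),('side',d,(255,185,85,30))):
    im=c['img'][y:y+H,x:x+W].astype(int);q=im.max(2)
    print(n,x,y)
    for r in range(0,H,1 if n=='side' else 2):print('%3d'%(y+r),''.join(' .:-=+*#%@'[min(9,v//22)] for v in q[r]))
E
```

```text
Traceback (most recent call last):
AttributeError: 'float' object has no attribute 'round'
```

```bash
python3 - <<'E'
from h import *
import pickle
w,s,d=pickle.load(open('g5.pkl','rb'))
for n,c,(x,y,W,H) in(('scene',s,(228,140,100,72)),('side',d,(255,175,90,38))):
    im=c['img'][y:y+H,x:x+W].astype(int);q=im.max(2)
    print(n,x,y)
    for r in range(0,H,1 if n=='side' else 2):print('%3d'%(y+r),''.join(' .:-=+*#%@'[min(9,v//22)] for v in q[r]))
E
```

```text
scene 228 140
140 ----------------------------------------------------------::+###########****########################
142 -----------------------------------------------------------+##############****######################
144 -----------------------------------------------------------+#################****###################
146 -----------------------------------------------------------+##*################****#################
148 -----------------------------------------------------------+#####################****###############
150 ---------------------------------------------------------:-+#######################****#############
152 -----------------------------------------------------------+##########################****########**
154 ----------------------------------------------------------:-+###########################****##****##
156 ------------------------------------------------------------*%%##########################**++**#####
158 --------------------------------------------------------------=***##################******###****###
160 --------------------------------
[... 5616 characters left out ...]
@@@@%%%%######%%%%%@%%%####**+++*%@
206 %%@@#++++#%@#+*@@@@#*****#**####%%@@@@@@%%#%#######%%%%%@%%%###************+++++++=====+#@
207 %%%%#++++*%%#*%@@@@@%%%%%######%%%%%@@%%%###**************++++++======================-=#@
208 %%%%%*+++*%@%#%@@@@@%%####*************++++++===========================================#@
209 %%%%%*++++#%%*******++++++=============================================================*%@
210 %%%%%#++++#%#+==========================================--------======================+#@@
211 %%%%%#++++#%#+=======================---------==----------:-:::-======================+#@@
212 %%%%@#++++*%#+======================----:-::----:----::::::::::--======================#@@
```

```bash
python3 - <<'E'
from h import *
import pickle
s=pickle.load(open('c0.pkl','rb'))['scene'];_,s4,d4=pickle.load(open('g4.pkl','rb'));_,_,d5=pickle.load(open('g5.pkl','rb'))
O=np.array([.655,.151])
def g(c,x,y,z):return proj(c,[*(O+x*CX+y*CY),z])
# 1-D profiles along carrier-axis lines on z=.068
for n,c in(('c0 scene',s),('g4 scene',s4),('side',d5)):
    I=c['img'].astype(np.float32);B=I[...,0]-I[...,2];L=I.max(2)
    def prof(pts,ch):
        p=np.array(pts,np.float32);return cv2.remap(ch,p[:,0].copy()[None],p[:,1].copy()[None],cv2.INTER_LINEAR)[0]
    X=np.arange(-110,111,4)/1000;Y=np.arange(-100,31,3)/1000
    a=np.mean([prof([g(c,x,y,.068) for x in X],L) for y in(-.075,-.065,-.055)],0)
    b=np.mean([prof([g(c,x,y,.068) for y in Y],L) for x in(-.02,0,.02)],0)
    print(n,'alongX');print(' '.join('%d:%d'%(x*1000,v) for x,v in zip(X,a)));print('alongY');print(' '.join('%d:%d'%(y*1000,v) for y,v in zip(Y,b)))
E
```

```text
c0 scene alongX
-110:82 -106:168 -102:171 -98:166 -94:165 -90:165 -86:164 -82:168 -78:160 -74:117 -70:107 -66:103 -62:105 -58:101 -54:95 -50:104 -46:109 -42:110 -38:112 -34:117 -30:107 -26:111 -22:109 -18:115 -14:112 -10:107 -6:106 -2:109 2:110 6:107 10:111 14:116 18:102 22:101 26:94 30:90 34:87 38:88 42:91 46:91 50:89 54:88 58:87 62:88 66:95 70:104 74:121 78:144 82:169 86:168 90:104 94:62 98:69 102:120 106:134 110:133
alongY
-100:150 -97:164 -94:172 -91:174 -88:178 -85:179 -82:175 -79:170 -76:152 -73:117 -70:93 -67:89 -64:93 -61:97 -58:95 -55:90 -52:85 -49:84 -46:86 -43:86 -40:85 -37:83 -34:80 -31:80 -28:81 -25:82 -22:83 -19:90 -16:110 -13:130 -10:150 -7:168 -4:164 -1:119 2:80 5:65 8:62 11:57 14:52 17:66 20:98 23:107 26:107 29:102
g4 scene alongX
-110:71 -106:134 -102:171 -98:155 -94:92 -90:76 -86:135 -82:185 -78:173 -74:125 -70:115 -66:111 -62:113 -58:108 -54:103 -50:112 -46:117 -42:119 -38:120 -34:126 -30:115 -26:119 -22:118 -18:125 -14:120 -10:116 -6:114 -2:117 2:118 6:116 10:120 14:125 18:110 22:110 26:103 30:98 34:95 38:95 42:99 46:98 50:97 54:96 58:95 62:95 66:102 70:113 74:13
[... 457 characters left out ...]
166 -82:207 -78:221 -74:201 -70:157 -66:143 -62:144 -58:146 -54:146 -50:144 -46:147 -42:151 -38:156 -34:161 -30:165 -26:167 -22:167 -18:163 -14:156 -10:148 -6:145 -2:140 2:135 6:138 10:141 14:144 18:151 22:154 26:154 30:158 34:160 38:160 42:154 46:147 50:145 54:140 58:138 62:140 66:143 70:146 74:159 78:182 82:206 86:212 90:187 94:137 98:124 102:157 106:179 110:168
alongY
-100:80 -97:88 -94:92 -91:93 -88:93 -85:98 -82:114 -79:138 -76:166 -73:182 -70:183 -67:169 -64:148 -61:135 -58:128 -55:126 -52:128 -49:129 -46:129 -43:131 -40:133 -37:134 -34:137 -31:142 -28:154 -25:172 -22:194 -19:213 -16:228 -13:235 -10:230 -7:214 -4:181 -1:142 2:110 5:87 8:77 11:78 14:88 17:103 20:118 23:127 26:131 29:129
```

```bash
python3 - <<'E'
from h import *
import pickle
c0=pickle.load(open('c0.pkl','rb'));w6=pickle.load(open('w6.pkl','rb'))
O=np.array([.49,-.2105]);t=np.radians(-20);f=np.array([np.cos(t),np.sin(t)]);e=np.array([-f[1],f[0]])
for n,c in(('scene',c0['scene']),('side',c0['side']),('w6',w6)):
    I=c['img'].astype(np.float32);B=cv2.GaussianBlur(I[...,0]-I[...,2],(3,3),0)
    def prof(P):
        p=np.array([proj(c,[*(O+a*f+b*e),.015]) for a,b in P],np.float32);return cv2.remap(B,p[:,0].copy()[None],p[:,1].copy()[None],cv2.INTER_LINEAR)[0]
    def edges(U,v):
        m=(v[0]+v[-1])/2;k=len(v)//2;lo=np.median(v[k-15:k+15]);r=[]
        for sl in(range(k,-1,-1),range(k,len(v))):
            h=(lo+(v[0] if sl.step<0 else v[-1]))/2
            r.append(next((U[i]*1000 for i in sl if v[i]>h and abs(U[i])>.03),None))
        return r,lo.round(0),v[0].round(0),v[-1].round(0)
    U=np.arange(-.11,.1105,.0005)
    print(n,'long',[edges(U,prof([(u,q) for u in U])) for q in(-.03,.03)])
    U=np.arange(-.078,.0785,.0005)
    print(n,'short',[edges(U,prof([(q,u) for u in U])) for q in(-.05,.05)])
E
```

```text
scene long [([np.float64(-91.49999999999999), np.float64(92.00000000000018)], np.float32(7.0), np.float32(26.0), np.float32(25.0)), ([np.float64(-90.99999999999999), np.float64(92.50000000000018)], np.float32(9.0), np.float32(26.0), np.float32(26.0))]
scene short [([np.float64(-69.49999999999999), np.float64(58.00000000000012)], np.float32(11.0), np.float32(26.0), np.float32(26.0)), ([np.float64(-68.99999999999999), np.float64(58.50000000000012)], np.float32(10.0), np.float32(25.0), np.float32(26.0))]
side long [([np.float64(-87.99999999999999), np.float64(97.50000000000018)], np.float32(3.0), np.float32(29.0), np.float32(29.0)), ([np.float64(-86.99999999999999), np.float64(94.50000000000018)], np.float32(4.0), np.float32(29.0), np.float32(30.0))]
side short [([np.float64(-73.0), np.float64(56.00000000000012)], np.float32(6.0), np.float32(26.0), np.float32(28.0)), ([np.float64(-73.5), np.float64(57.00000000000012)], np.float32(8.0), np.float32(25.0), np.float32(30.0))]
w6 long [([np.float64(-91.49999999999999), np.float64(92.00000000000018)], np.float32(1.0), np.float32(26.0), np.float32(21.0)), ([np.float64(-91.49999999999999), np.float64(92.00000000000018)], np.float32(5.0), np.float32(21.0), np.float32(25.0))]
w6 short [([np.float64(-62.999999999999986), np.float64(30.000000000000096)], np.float32(5.0), np.float32(26.0), np.float32(0.0)), ([np.float64(-62.999999999999986), np.float64(30.000000000000096)], np.float32(6.0), np.float32(22.0), np.float32(0.0))]
```

```bash
python3 -c "
from h import *
plan([.6622,.0971,.186],6.5)"
```

```text
shift [0.3503 0.0533 0.0007] turn [ 3.500e-01 -1.000e-02 -2.666e+01] clk 14.6
```

>>> carry_out --motion '[{"xyz":[0.04,0.006,0],"angular":[0,0,-3]},{"xyz":[0.08,0.012,0],"angular":[0,0,-7]},{"xyz":[0.12,0.018,0],"angular":[0,0,-11]},{"xyz":[0.16,0.024,0],"angular":[0,0,-15]},{"xyz":[0.2,0.03,0],"angular":[0,0,-19]},{"xyz":[0.24,0.036,0],"angular":[0,0,-22]},{"xyz":[0.28,0.043,0],"angular":[0,0,-24]},{"xyz":[0.31,0.048,0],"angular":[0,0,-26]},{"xyz":[0.335,0.051,0],"angular":[0,0,-26.6]},{"xyz":[0.35,0.0533,0],"angular":[0,0,-26.6]},{"xyz":[0.35,0.0533,0],"angular":[0,0,-26.6]},{"xyz":[0.35,0.0533,0],"angular":[0,0,-26.6]}]'

```text
clock: 15.8
position: [0.6597, 0.0962, 0.1815]
ee_rot: [0.667, 0.745, -0.001, -0.0]
ft_force: [-0.3, -0.1, -2.0]
grip_width: 0.123
grasp_force: 49.4
```

>>> carry_out --motion '[{"xyz":[0,0,0.02],"angular":[0,0,0]},{"xyz":[0,0,0.045],"angular":[0,0,0]},{"xyz":[0,0,0.06],"angular":[0,0,0]},{"xyz":[0,0,0.07],"angular":[0,0,0]},{"xyz":[0,0,0.07],"angular":[0,0,0]},{"xyz":[0,0,0.07],"angular":[0,0,0]}]'

```text
clock: 16.4
position: [0.6606, 0.0973, 0.113]
ee_rot: [0.666, 0.746, 0.0, 0.0]
ft_force: [0.0, -0.8, -0.5]
grip_width: 0.125
grasp_force: 49.4
```

```bash
cat > lidpos.py <<'E'
from h import *
# lid underside true height assumed = reported z + .0095 ; profile edges at plate top
def run(zt,O=np.array([.664,.097]),yaw=6.5):
    t=np.radians(yaw);f=np.array([np.cos(t),np.sin(t)]);e=np.array([-f[1],f[0]])
    for n in('scene','side'):
        c=camera(n);L=c['img'].astype(np.float32).max(2)
        def prof(P):
            p=np.array([proj(c,[*(O+a*f+b*e),zt]) for a,b in P],np.float32);return cv2.remap(L,p[:,0].copy()[None],p[:,1].copy()[None],cv2.INTER_LINEAR)[0]
        U=np.arange(-110,111,3);V=np.arange(-80,81,3)
        for q in(-.03,.03):print(n,'long',q,' '.join('%d:%d'%z for z in zip(U,prof([(u/1e3,q) for u in U]))))
        for q in(-.05,.05):print(n,'short',q,' '.join('%d:%d'%z for z in zip(V,prof([(q,u/1e3) for u in V]))))
E
python3 - <<'E'
from lidpos import *
plan([.6622,.0971,.116],6.5)
z=float(get_obs()['position'][2]);run(z+.0125)
E
```

```text
shift [-0.0004  0.0016 -0.0029] turn [ 0.05 -0.   -0.07] clk 16.4
scene long -0.03 -110:75 -107:76 -104:79 -101:68 -98:67 -95:110 -92:118 -89:117 -86:118 -83:100 -80:70 -77:63 -74:65 -71:65 -68:65 -65:65 -62:63 -59:64 -56:64 -53:65 -50:65 -47:65 -44:65 -41:65 -38:65 -35:65 -32:65 -29:66 -26:63 -23:62 -20:62 -17:61 -14:64 -11:62 -8:66 -5:65 -2:57 1:58 4:55 7:61 10:63 13:60 16:58 19:54 22:54 25:53 28:53 31:52 34:54 37:54 40:53 43:61 46:89 49:97 52:97 55:96 58:96 61:97 64:97 67:96 70:96 73:96 76:97 79:96 82:94 85:94 88:135 91:148 94:147 97:146 100:146 103:146 106:147 109:148
scene long 0.03 -110:70 -107:94 -104:96 -101:92 -98:72 -95:93 -92:101 -89:99 -86:99 -83:95 -80:94 -77:98 -74:98 -71:98 -68:98 -65:98 -62:98 -59:98 -56:98 -53:97 -50:97 -47:97 -44:96 -41:96 -38:96 -35:96 -32:97 -29:97 -26:97 -23:96 -20:97 -17:94 -14:88 -11:86 -8:63 -5:46 -2:36 1:33 4:33 7:34 10:33 13:35 16:42 19:39 22:40 25:36 28:33 31:33 34:34 37:45 40:59 43:54 46:42 49:53 52:69 55:83 58:92 61:96 64:97 67:95 70:96 73:96 76:96 79:95 82:94 85:108 88:142 91:151 94:150 97:148 100:148 103:148 106:148 109:148
scene short 
[... 1911 characters left out ...]
7:77 -44:78 -41:79 -38:81 -35:81 -32:80 -29:76 -26:72 -23:68 -20:64 -17:64 -14:67 -11:81 -8:97 -5:108 -2:117 1:118 4:119 7:119 10:120 13:120 16:120 19:120 22:119 25:119 28:119 31:119 34:119 37:118 40:118 43:118 46:117 49:119 52:122 55:126 58:128 61:129 64:122 67:115 70:99 73:81 76:71 79:63
side short 0.05 -80:161 -77:153 -74:142 -71:111 -68:91 -65:85 -62:95 -59:116 -56:127 -53:136 -50:132 -47:128 -44:126 -41:123 -38:121 -35:119 -32:118 -29:117 -26:113 -23:112 -20:116 -17:118 -14:118 -11:119 -8:121 -5:121 -2:120 1:120 4:120 7:119 10:119 13:119 16:119 19:118 22:119 25:120 28:120 31:120 34:120 37:120 40:120 43:119 46:120 49:120 52:122 55:125 58:128 61:125 64:122 67:116 70:108 73:101 76:94 79:89
```

>>> carry_out --motion '[{"xyz":[-0.001,0.0035,0.01],"angular":[0,0,0]},{"xyz":[-0.001,0.0035,0.02],"angular":[0,0,0]},{"xyz":[-0.001,0.0035,0.03],"angular":[0,0,0]},{"xyz":[-0.001,0.0035,0.038],"angular":[0,0,0]},{"xyz":[-0.001,0.0035,0.041],"angular":[0,0,0]},{"xyz":[-0.001,0.0035,0.041],"angular":[0,0,0]}]'

```text
clock: 17.1
position: [0.6635, 0.097, 0.0707]
ee_rot: [0.666, 0.746, -0.0, -0.0]
ft_force: [0.2, 0.5, -2.3]
grip_width: 0.123
grasp_force: 49.4
```

>>> carry_out --motion '[{"xyz":[0,0,0.002],"angular":[0,0,0]},{"xyz":[0,0,0.003],"angular":[0,0,0]},{"xyz":[0,0,0.003],"angular":[0,0,0]}]'

```text
clock: 17.4
position: [0.6642, 0.097, 0.0688]
ee_rot: [0.666, 0.746, 0.0, 0.0]
ft_force: [-0.1, -1.1, 0.3]
grip_width: 0.128
grasp_force: 49.7
```

>>> carry_out --motion '[{"xyz":[0,0,0.001],"angular":[0,0,0]},{"xyz":[0,0,0.002],"angular":[0,0,0]},{"xyz":[0,0,0.002],"angular":[0,0,0]}]'

```text
clock: 17.7
position: [0.664, 0.0972, 0.0663]
ee_rot: [0.666, 0.746, 0.0, 0.0]
ft_force: [0.9, -0.2, 0.8]
grip_width: 0.123
grasp_force: 49.9
```

>>> carry_out --motion '[{"xyz":[0,0,0.001],"angular":[0,0,0]},{"xyz":[0,0,0.002],"angular":[0,0,0]},{"xyz":[0,0,0.002],"angular":[0,0,0]}]'

```text
clock: 18.0
position: [0.6637, 0.0971, 0.0639]
ee_rot: [0.666, 0.746, -0.0, -0.0]
ft_force: [0.7, 0.2, -1.2]
grip_width: 0.126
grasp_force: 49.6
```

>>> carry_out --motion '[{"xyz":[0,0,0.001],"angular":[0,0,0]},{"xyz":[0,0,0.002],"angular":[0,0,0]},{"xyz":[0,0,0.002],"angular":[0,0,0]}]'

```text
clock: 18.3
position: [0.6636, 0.0972, 0.0618]
ee_rot: [0.666, 0.746, -0.0, -0.0]
ft_force: [2.1, 0.9, -3.0]
grip_width: 0.121
grasp_force: 49.4
```

>>> carry_out --motion '[{"xyz":[0,0,0.001],"angular":[0,0,0]},{"xyz":[0,0,0.002],"angular":[0,0,0]},{"xyz":[0,0,0.002],"angular":[0,0,0]}]'

```text
clock: 18.6
position: [0.6634, 0.0971, 0.0597]
ee_rot: [0.666, 0.746, -0.0, -0.0]
ft_force: [0.8, -0.8, -3.4]
grip_width: 0.123
grasp_force: 49.2
```

>>> carry_out --motion '[{"xyz":[0,0,0.001],"angular":[0,0,0]},{"xyz":[0,0,0.002],"angular":[0,0,0]},{"xyz":[0,0,0.002],"angular":[0,0,0]}]'

```text
clock: 18.9
position: [0.6636, 0.0969, 0.0585]
ee_rot: [0.666, 0.746, -0.0, -0.0]
ft_force: [-1.7, -0.4, 2.2]
grip_width: 0.125
grasp_force: 49.9
```

```bash
python3 - <<'E'
from h import *
import pickle
s=snap('scene');d=snap('side');pickle.dump((s,d),open('g7.pkl','wb'));o=get_obs();print(o['position'].round(4),o['ft_force'].round(1))
for n,c,(x,y,W,H) in(('scene',s,(215,140,105,80)),('side',d,(250,175,95,38))):
    q=c['img'][y:y+H,x:x+W].astype(int).max(2);print(n,x,y)
    for r in range(0,H,1 if n=='side' else 2):print('%3d'%(y+r),''.join(' .:-=+*#%@'[min(9,v//22)] for v in q[r]))
E
```

```text
[0.6637 0.097  0.0585] [-2.6 -0.8  2.6]
scene 215 140
140 ::::::::::.::::::--=+++++++++++++++++++=................................::::-+*********+**##****###*##**#
142 :::::::.::::---=++=++++++++++++++++++++=:...............................:.....:+*********+*********#****#
144 :.:::::::--++=--=+++==+++++++++++++==+++=:............................::.....:+************+***#*****##*#
146 :::::---=++++=-::-=+++==++++++++++++++++=-...........................:::-:..:+***************+***###*****
148 :---=+++++++++-:::::-+++===+++++++++++++=..................................:+*******************+**###***
150 -++++++++++====:::::::-=+++==++++++++++=:.................................:+**********************+***#**
152 ++++++++++++++=-:::::--:-=+++==++++++++=:.:.......................:-:....:+******************************
154 +++++++++++++++++=-::::::::-::-=+++++++=-::.......................:::...:+*******************************
156 ++++++++++++++++++++=-:::::::::=+++++=-::...............................-+*****************************++
158 ++++++++++++++++++++++=--::::::==::-----:..:-.......
[... 6466 characters left out ...]

206 ##%%%%%%%#+==+*#*==+++++=====-------==================+++++++#%%###****++++****+++++++=======#%
207 ######%%%#+=+++*+==++++++=========+==+++++++++++++=+=========+++++++================-=-=--=-=#%
208 ##########*++++**==++++++++++++=+++====+=+===========================-=------=====-=======--+#%
209 ###*######*++=+*+=====================================--============-==--===================*%@
210 ##**######*====++=-==========================================---------=============-========#%@
211 ##*#######*=--=++=========================--------------------::::::--======================#@@
212 ##########*=--=+*+=======================--:-::::::-:::::::::::::::::-======================#%@
```

>>> carry_out --motion '[{"xyz":[0,0,0.001],"angular":[0,0,0]},{"xyz":[0,0,0.002],"angular":[0,0,0]},{"xyz":[0,0,0.002],"angular":[0,0,0]}]'

```text
clock: 19.3
position: [0.6639, 0.0971, 0.0583]
ee_rot: [0.666, 0.746, 0.0, -0.0]
ft_force: [-10.3, -0.3, 18.0]
grip_width: 0.124
grasp_force: 52.0
```

>>> carry_out --motion '[{"xyz":[0,0,0.001],"angular":[0,0,0]},{"xyz":[0,0,0.002],"angular":[0,0,0]},{"xyz":[0,0,0.002],"angular":[0,0,0]}]'

```text
clock: 19.6
position: [0.664, 0.0973, 0.0582]
ee_rot: [0.666, 0.746, 0.001, -0.0]
ft_force: [-17.2, -1.5, 33.1]
grip_width: 0.124
grasp_force: 53.8
```

>>> carry_out --motion '[{"xyz":[0,0,-0.003],"angular":[0,0,0]},{"xyz":[0,0,-0.004],"angular":[0,0,0]},{"xyz":[0,0,-0.004],"angular":[0,0,0]}]'

```text
clock: 19.9
position: [0.6641, 0.0973, 0.0584]
ee_rot: [0.666, 0.746, 0.0, 0.0]
ft_force: [-1.2, 0.4, 4.9]
grip_width: 0.123
grasp_force: 50.3
```

>>> carry_out --motion '[{"xyz":[0,0,0],"angular":[0,0,0]},{"xyz":[0,0,0],"angular":[0,0,0]},{"xyz":[0,0,0],"angular":[0,0,0]},{"xyz":[0,0,-0.02],"angular":[0,0,0]},{"xyz":[0,0,-0.05],"angular":[0,0,0]},{"xyz":[0,0,-0.09],"angular":[0,0,0]},{"xyz":[0,-0.04,-0.13],"angular":[0,0,0]},{"xyz":[0,-0.09,-0.15],"angular":[0,0,0]},{"xyz":[0,-0.14,-0.15],"angular":[0,0,0]},{"xyz":[0,-0.19,-0.15],"angular":[0,0,0]},{"xyz":[0,-0.22,-0.15],"angular":[0,0,0]},{"xyz":[0,-0.22,-0.15],"angular":[0,0,0]}]' --hand 0.4

```text
clock: 21.1
position: [0.4416, 0.072, 0.2084]
ee_rot: [0.666, 0.746, 0.001, -0.001]
ft_force: [1.0, 0.2, -0.1]
grip_width: 0.4
grasp_force: 0.0
```

```bash
python3 - <<'E'
from h import *
import pickle
s=snap('scene');d=snap('side');w=snap('wrist');pickle.dump((s,d,w),open('g8.pkl','wb'));o=get_obs();print(o['position'].round(4),o['ft_force'].round(1))
for n,c,(x,y,W,H) in(('scene',s,(215,130,105,90)),('side',d,(250,165,95,48))):
    q=c['img'][y:y+H,x:x+W].astype(int).max(2);print(n,x,y)
    for r in range(0,H,1 if n=='side' else 2):print('%3d'%(y+r),''.join(' .:-=+*#%@'[min(9,max(0,v-30)//15)] for v in q[r]))
E
```

```text
[0.4458 0.0726 0.2086] [0.5 0.1 0.7]
scene 215 130
130 %@@@@@@@@@@@@@%*=-:::::::::::::::::::-+#%#*%%%%%%%%%%###%%%%%%%%%%%%%%%###***#%%%%%%%%%%%%%%%%%%%%%%%%%%%
132 @@@@@@@@@@%#+-::::::::::::::::::::::::::-*###%%%%%%%%%%%%%%%%%%%%%%######%%%##*#%%%%%%%%%%%%%%%%%%%%%%%%#
134 @@@@@@%#+-:::::....::::::::::-+++++++++=-::=*##%%%%%%%%%%%%%%%##############%%##*##%%%%%%%%%%%%%%%%%%%%%%
136 #%%#*=:::::....   .::::::-+++++++++++++++++=-:+##*%%%%%%%%######%%%###############*##%%%%%%%%%%%%%%%%%%%%
138 *=-:::::..      ..:::-++++++++++++++++++++++++-:-+%@%###########%###%############%##*##%%%%%%%%%%%%%%%%%%
140 .:::..      ..::::-+++++++++++++++++++++++++++++=-:=*##%%%%#########%#%%##%%##%####%###*##%%%%%%%%%%%%%%%
142 ..       ..:::-=+++++++++++++++++++++++++++++++++++-::+%#*#%%%##%%#%#######%%%%%%%%######*##%%%%%%%%%%%%%
144      ..:::-++=--+++++=+++++++++++++++++++++++++++++++=-:-*%@%#%####%%%%%####%##############**#%%%%%%%%%%%
146   .::::-+++++=:..-=+++++++++++++++++++++++++++++++++++++-::=##*####%###%#####################**#%%%%%%%%%
148 :::-++++++++++-....:-++++++++++++++++++++++++++++++++++
[... 8013 characters left out ...]

206 @@@@@@@@@%*+++*%*-=*###**####%%##%%%@@@@@@@@@@@@%%###%%@@@@@@@@@@%%%#*************+++++=====+%@
207 @@@@@@@@@%*+++*#*=*@@@@@@@@@@@@%%%%@@@@@@@@@@@%%%#**************+++++========-=-=-----------=%@
208 @@@@@@@@@@*+++*#*=*@@@@@@@@@%%#**************+++++=======-=====-------------------=-=---=---+%@
209 %@%%@@@@@@#+++*#*=+********++++======-=======-=-=---------=-=---------=--==-----------====-=#@@
210 %%%%%%%%%%#++++**=-=======---------------=--=-=---====-=--=--------:----------=====-=------+%@@
211 %%%%%%%%%%%++==*#+=--=-==================--------------------::::::::-=-=-==-=-==--====-==-+%@@
212 %%%%%%%%%%#+=--+#*=======================-::::::.::::::.::..........:-=--=--=-==-=-=-===-=-+%@@
```

```bash
python3 - <<'E'
from h import *
import pickle
from scipy.optimize import least_squares
s,d,w=pickle.load(open('g8.pkl','rb'))
c0=pickle.load(open('c0.pkl','rb'))
# template shift of lid_on grip -> loose grip in each view, sub-pixel by matchTemplate
def shift(c,box,srch):
    g=cv2.resize(cv2.cvtColor(c['img'],cv2.COLOR_RGB2GRAY),None,fx=4,fy=4,interpolation=cv2.INTER_CUBIC)
    x,y,w_,h=[4*v for v in box];T=g[y:y+h,x:x+w_];X,Y,W,H=[4*v for v in srch]
    r=cv2.matchTemplate(g[Y:Y+H,X:X+W],T,cv2.TM_CCOEFF_NORMED);_,m,_,p=cv2.minMaxLoc(r);return np.array([(X+p[0]-x)/4,(Y+p[1]-y)/4]),m
ss,m1=shift(s,(224,139,28,28),(245,155,50,50));sd,m2=shift(d,(284,177,12,12),(286,192,24,22))
print(ss,m1,sd,m2)
P=np.array([.664,.097])+.132*CY;p0=np.array([*P,.095])
a,b=proj(s,p0),proj(d,p0-np.array([*(CY*.03),0]))
q=p0-np.array([*(CY*.03),0])
f=lambda v:np.r_[proj(s,p0+v)-proj(s,p0)-ss,proj(d,q+v)-proj(d,q)-sd]
r=least_squares(f,[0,-.13,0]);v=r.x;print('disp',v.round(4),'local',(v[:2]@CX).round(4),(v[:2]@CY).round(4),'res',r.fun.round(2))
for dz in(0,.01):
    print(dz,[np.round(least_squares(lambda u:f([*u,dz]),[0,-.13]).fun,2)])
E
```

```text
[31.25 25.  ] 0.8052583336830139 [ 7.25 19.25] 0.8363667130470276
disp [ 0.0125 -0.1268  0.0042] local -0.0019 -0.1274 res [-0.04  0.08  0.07 -0.07]
0 [array([-0.49,  0.03,  0.46,  0.52])]
0.01 [array([ 0.59,  0.15, -0.46, -0.9 ])]
```

>>> carry_out --motion '[{"xyz":[0,0.04,0],"angular":[0,0,0]},{"xyz":[0,0.09,0],"angular":[0,0,0]},{"xyz":[0,0.14,0],"angular":[0,0,0]},{"xyz":[0,0.18,0.01],"angular":[0,0,0]},{"xyz":[0,0.21,0.04],"angular":[0,0,0]},{"xyz":[0,0.22,0.07],"angular":[0,0,0]},{"xyz":[0,0.22,0.095],"angular":[0,0,0]},{"xyz":[0,0.22,0.108],"angular":[0,0,0]},{"xyz":[0,0.22,0.112],"angular":[0,0,0]},{"xyz":[0,0.22,0.112],"angular":[0,0,0]}]' --hand 0

```text
clock: 22.25
position: [0.6641, 0.0971, 0.0963]
ee_rot: [0.666, 0.746, -0.0, 0.0]
ft_force: [0.4, -0.1, 0.2]
grip_width: -0.0
grasp_force: 0.0
```

>>> carry_out --motion '[{"xyz":[0,0,0.004],"angular":[0,0,0]},{"xyz":[0,0,0.006],"angular":[0,0,0]},{"xyz":[0,0,0.006],"angular":[0,0,0]}]'

```text
clock: 22.55
position: [0.6639, 0.0972, 0.0907]
ee_rot: [0.666, 0.746, 0.0, 0.0]
ft_force: [-0.3, 0.7, -0.4]
grip_width: -0.001
grasp_force: 0.0
```

>>> carry_out --motion '[{"xyz":[0,0,0.002],"angular":[0,0,0]},{"xyz":[0,0,0.004],"angular":[0,0,0]},{"xyz":[0,0,0.004],"angular":[0,0,0]}]'

```text
clock: 22.85
position: [0.6636, 0.0971, 0.086]
ee_rot: [0.666, 0.746, -0.0, -0.0]
ft_force: [-0.5, 0.7, -0.5]
grip_width: -0.002
grasp_force: 0.0
```

>>> carry_out --motion '[{"xyz":[0,0,0.002],"angular":[0,0,0]},{"xyz":[0,0,0.004],"angular":[0,0,0]},{"xyz":[0,0,0.004],"angular":[0,0,0]}]'

```text
clock: 23.15
position: [0.6636, 0.0971, 0.0818]
ee_rot: [0.666, 0.746, -0.0, -0.0]
ft_force: [-0.8, -0.3, 0.2]
grip_width: -0.001
grasp_force: 0.0
```

>>> carry_out --motion '[{"xyz":[0,0,0.002],"angular":[0,0,0]},{"xyz":[0,0,0.004],"angular":[0,0,0]},{"xyz":[0,0,0.004],"angular":[0,0,0]}]'

```text
clock: 23.45
position: [0.6636, 0.0971, 0.0778]
ee_rot: [0.666, 0.746, -0.0, -0.0]
ft_force: [-0.2, -0.9, -0.3]
grip_width: 0.008
grasp_force: 0.0
```

>>> carry_out --motion '[{"xyz":[0,0,0.001],"angular":[0,0,0]},{"xyz":[0,0,0.002],"angular":[0,0,0]},{"xyz":[0,0,0.002],"angular":[0,0,0]}]'

```text
clock: 23.75
position: [0.6637, 0.0971, 0.0761]
ee_rot: [0.666, 0.746, -0.0, -0.0]
ft_force: [0.3, -0.3, 0.4]
grip_width: 0.003
grasp_force: 0.0
```

>>> carry_out --motion '[{"xyz":[0,0,0.001],"angular":[0,0,0]},{"xyz":[0,0,0.002],"angular":[0,0,0]},{"xyz":[0,0,0.002],"angular":[0,0,0]}]'

```text
clock: 24.05
position: [0.664, 0.097, 0.0748]
ee_rot: [0.666, 0.746, 0.0, 0.0]
ft_force: [-1.4, -1.2, 4.6]
grip_width: 0.001
grasp_force: 2.3
```

>>> carry_out --motion '[{"xyz":[0,0,0.001],"angular":[0,0,0]},{"xyz":[0,0,0.002],"angular":[0,0,0]},{"xyz":[0,0,0.002],"angular":[0,0,0]}]'

```text
clock: 24.35
position: [0.6642, 0.0971, 0.0746]
ee_rot: [0.666, 0.746, 0.001, 0.0]
ft_force: [-7.8, 0.5, 18.9]
grip_width: 0.0
grasp_force: 9.3
```

>>> carry_out --motion '[{"xyz":[0,0,0.001],"angular":[0,0,0]},{"xyz":[0,0,0.002],"angular":[0,0,0]},{"xyz":[0,0,0.002],"angular":[0,0,0]}]'

```text
clock: 24.65
position: [0.6645, 0.0972, 0.0745]
ee_rot: [0.666, 0.746, 0.001, 0.0]
ft_force: [-14.8, -1.0, 32.8]
grip_width: 0.001
grasp_force: 16.3
```

>>> carry_out --motion '[{"xyz":[0,0,-0.01],"angular":[0,0,0]},{"xyz":[0,0,-0.05],"angular":[0,0,0]},{"xyz":[0,0,-0.09],"angular":[0,0,0]},{"xyz":[0,0,-0.11],"angular":[0,0,0]},{"xyz":[0,0,-0.11],"angular":[0,0,0]},{"xyz":[0,0,-0.11],"angular":[0,0,0]}]' --hand 0.3

```text
clock: 25.25
position: [0.6637, 0.0971, 0.18]
ee_rot: [0.666, 0.746, 0.0, -0.0]
ft_force: [-0.8, 0.0, -1.2]
grip_width: 0.302
grasp_force: 0.0
```

```bash
python3 -c "
from h import *
plan([.4535,.1357,.004],6.5)"
```

```text
shift [ 0.0619 -0.2046  0.176 ] turn [ 0.01 -0.01 -0.04] clk 25.25
```

>>> carry_out --motion '[{"xyz":[0.01,-0.04,0],"angular":[0,0,0]},{"xyz":[0.025,-0.085,0],"angular":[0,0,0]},{"xyz":[0.04,-0.13,0],"angular":[0,0,0]},{"xyz":[0.055,-0.175,0],"angular":[0,0,0]},{"xyz":[0.062,-0.2046,0.01],"angular":[0,0,0]},{"xyz":[0.062,-0.2046,0.05],"angular":[0,0,0]},{"xyz":[0.062,-0.2046,0.09],"angular":[0,0,0]},{"xyz":[0.062,-0.2046,0.12],"angular":[0,0,0]},{"xyz":[0.062,-0.2046,0.135],"angular":[0,0,0]},{"xyz":[0.062,-0.2046,0.135],"angular":[0,0,0]},{"xyz":[0.062,-0.2046,0.135],"angular":[0,0,0]}]'

```text
clock: 26.35
position: [0.4531, 0.1354, 0.045]
ee_rot: [0.666, 0.746, -0.001, -0.0]
ft_force: [1.3, -0.6, -0.3]
grip_width: 0.301
grasp_force: 0.0
```

>>> carry_out --motion '[{"xyz":[0,0,0.01],"angular":[0,0,0]},{"xyz":[0,0,0.02],"angular":[0,0,0]},{"xyz":[0,0,0.03],"angular":[0,0,0]},{"xyz":[0,0,0.037],"angular":[0,0,0]},{"xyz":[0,0,0.041],"angular":[0,0,0]},{"xyz":[0,0,0.041],"angular":[0,0,0]}]'

```text
clock: 26.95
position: [0.4532, 0.1355, 0.0036]
ee_rot: [0.666, 0.746, -0.0, -0.0]
ft_force: [0.1, -1.3, 0.0]
grip_width: 0.295
grasp_force: 0.0
```

Next I'll grip the bar and swing the gate up, running the arc in reverse.

>>> carry_out --motion '[{"xyz":[0,0,0],"angular":[0,0,0]},{"xyz":[0,0,0],"angular":[0,0,0]},{"xyz":[0,0,0],"angular":[0,0,0]},{"xyz":[0,0,0],"angular":[0,0,0]}]' --hand 0 --grip_force 25

```text
clock: 27.35
position: [0.4535, 0.1357, 0.0044]
ee_rot: [0.666, 0.746, 0.0, -0.0]
ft_force: [-1.7, -1.1, 3.3]
grip_width: 0.099
grasp_force: 24.6
```

>>> carry_out --motion '[{"xyz":[0,0.0013,-0.004],"angular":[0,0,0]},{"xyz":[0,0.0027,-0.0078],"angular":[0,0,0]},{"xyz":[0,0.0047,-0.0126],"angular":[0,0,0]},{"xyz":[0,0.0069,-0.0173],"angular":[0,0,0]},{"xyz":[0,0.0094,-0.0219],"angular":[0,0,0]},{"xyz":[0,0.0121,-0.0263],"angular":[0,0,0]},{"xyz":[0,0.015,-0.0306],"angular":[0,0,0]},{"xyz":[0,0.0182,-0.0348],"angular":[0,0,0]},{"xyz":[0,0.0215,-0.0388],"angular":[0,0,0]},{"xyz":[0,0.025,-0.0426],"angular":[0,0,0]},{"xyz":[0,0.0287,-0.0462],"angular":[0,0,0]},{"xyz":[0,0.0326,-0.0497],"angular":[0,0,0]}]'

```text
clock: 28.55
position: [0.4814, 0.1389, 0.0537]
ee_rot: [0.666, 0.746, -0.004, -0.003]
ft_force: [-27.2, -2.5, 19.5]
grip_width: 0.101
grasp_force: 26.2
```

>>> carry_out --motion '[{"xyz":[0,0.004,-0.0033],"angular":[0,0,0]},{"xyz":[0,0.0083,-0.0063],"angular":[0,0,0]},{"xyz":[0,0.0127,-0.009],"angular":[0,0,0]},{"xyz":[0,0.0172,-0.0117],"angular":[0,0,0]},{"xyz":[0,0.0218,-0.014],"angular":[0,0,0]},{"xyz":[0,0.0265,-0.0162],"angular":[0,0,0]},{"xyz":[0,0.0265,-0.0162],"angular":[0,0,0]}]'

```text
clock: 29.25
position: [0.5133, 0.1428, 0.0733]
ee_rot: [0.666, 0.746, 0.001, -0.0]
ft_force: [-15.1, -2.2, 29.0]
grip_width: 0.104
grasp_force: 27.5
```

>>> carry_out --motion '[{"xyz":[0,0.003,-0.003],"angular":[0,0,0]},{"xyz":[0,0.0065,-0.0045],"angular":[0,0,0]},{"xyz":[0,0.0098,-0.0056],"angular":[0,0,0]},{"xyz":[0,0.0148,-0.007],"angular":[0,0,0]},{"xyz":[0,0.0199,-0.008],"angular":[0,0,0]},{"xyz":[0,0.0199,-0.008],"angular":[0,0,0]}]'

```text
clock: 29.85
position: [0.5332, 0.145, 0.0793]
ee_rot: [0.666, 0.746, 0.001, 0.0]
ft_force: [-2.9, 0.1, 5.5]
grip_width: 0.102
grasp_force: 25.8
```

>>> carry_out --motion '[{"xyz":[0,0.004,-0.0007],"angular":[0,0,0]},{"xyz":[0,0.008,-0.0013],"angular":[0,0,0]},{"xyz":[0,0.012,-0.0017],"angular":[0,0,0]},{"xyz":[0,0.012,-0.0017],"angular":[0,0,0]}]'

```text
clock: 30.25
position: [0.545, 0.1464, 0.0807]
ee_rot: [0.666, 0.746, 0.001, 0.0]
ft_force: [-1.9, 0.5, 5.9]
grip_width: 0.102
grasp_force: 25.9
```

>>> carry_out --motion '[{"xyz":[0,0.002,0],"angular":[0,0,0]},{"xyz":[0,0.004,0],"angular":[0,0,0]},{"xyz":[0,0.004,0],"angular":[0,0,0]}]'

```text
clock: 30.55
position: [0.5488, 0.1468, 0.0808]
ee_rot: [0.666, 0.746, 0.001, 0.0]
ft_force: [-3.5, 0.8, 7.1]
grip_width: 0.103
grasp_force: 26.1
```

>>> carry_out --motion '[{"xyz":[0,0.002,0],"angular":[0,0,0]},{"xyz":[0,0.004,0],"angular":[0,0,0]},{"xyz":[0,0.004,0],"angular":[0,0,0]}]'

```text
clock: 30.85
position: [0.5527, 0.1473, 0.0807]
ee_rot: [0.666, 0.746, 0.001, 0.0]
ft_force: [-3.4, -0.1, 5.8]
grip_width: 0.103
grasp_force: 26.1
```

>>> carry_out --motion '[{"xyz":[0,0.002,0],"angular":[0,0,0]},{"xyz":[0,0.003,0],"angular":[0,0,0]},{"xyz":[0,0.003,0],"angular":[0,0,0]}]'

```text
clock: 31.15
position: [0.553, 0.1473, 0.0806]
ee_rot: [0.666, 0.746, -0.001, -0.002]
ft_force: [-16.9, -1.2, 18.5]
grip_width: 0.102
grasp_force: 27.4
```

>>> carry_out --motion '[{"xyz":[0,0.002,0],"angular":[0,0,0]},{"xyz":[0,0.003,0],"angular":[0,0,0]},{"xyz":[0,0.003,0],"angular":[0,0,0]}]'

```text
clock: 31.45
position: [0.5531, 0.1473, 0.0805]
ee_rot: [0.666, 0.746, -0.004, -0.004]
ft_force: [-33.5, -3.5, 31.9]
grip_width: 0.099
grasp_force: 29.2
```

>>> carry_out --motion '[{"xyz":[0,-0.003,-0.001],"angular":[0,0,0]},{"xyz":[0,-0.0045,-0.001],"angular":[0,0,0]},{"xyz":[0,-0.0045,-0.001],"angular":[0,0,0]}]'

```text
clock: 31.75
position: [0.553, 0.1473, 0.0809]
ee_rot: [0.666, 0.746, -0.0, -0.0]
ft_force: [-6.2, 0.2, 1.5]
grip_width: 0.1
grasp_force: 25.9
```

>>> carry_out --motion '[{"xyz":[0,0,0],"angular":[0,0,0]},{"xyz":[0,0,0],"angular":[0,0,0]},{"xyz":[0,0,0],"angular":[0,0,0]},{"xyz":[0,0,-0.015],"angular":[0,0,0]},{"xyz":[0,0,-0.04],"angular":[0,0,0]},{"xyz":[0,0,-0.08],"angular":[0,0,0]},{"xyz":[0,0,-0.12],"angular":[0,0,0]},{"xyz":[0,-0.05,-0.14],"angular":[0,0,0]},{"xyz":[0,-0.1,-0.14],"angular":[0,0,0]},{"xyz":[0,-0.12,-0.14],"angular":[0,0,0]},{"xyz":[0,-0.12,-0.14],"angular":[0,0,0]}]' --hand 0.3

```text
clock: 32.85
position: [0.4324, 0.1334, 0.2224]
ee_rot: [0.666, 0.746, 0.002, -0.001]
ft_force: [0.8, 0.5, -0.6]
grip_width: 0.299
grasp_force: 0.0
```

```bash
python3 - <<'E'
from h import *
s=snap('scene');d=snap('side');print(get_obs()['position'].round(4),get_obs()['ft_force'].round(1))
for n,c,(x,y,W,H) in(('scene',s,(185,125,115,105)),('side',d,(245,160,90,55))):
    q=c['img'][y:y+H,x:x+W].astype(int).max(2);print(n,x,y)
    for r in range(0,H,2):print('%3d'%(y+r),''.join(' .:-=+*#%@'[min(9,max(0,v-30)//15)] for v in q[r]))
E
```

```text
[0.4346 0.1336 0.2221] [ 0.2  0.6 -0.3]
scene 185 125
125  :================+###*+=========+%@@@@@@@@@@@@@@@@%%%#+=-::::::::+%%%%%%%%%%%%%%%%%%%%%%%%%%%%%%%##*############**
127  -============+###*+============*@@@@@@@@@@@@@@@@%#*=-:::::::::::-*%#*%%%%%%%%%%%%%###%%%##%%%%%%%%%##**#####*####%
129 :=======++*###*+==============+%@@@@@@@@@@@@@%#*=-::::::::::::::::-+%%#*%%%%%%#%%######%%%%%%%%%%%%%%%##***##%%%%%%
131 *%%#%%%%#**+==============+%%@@@@@@@@@@@@@%*+-:::::::::::::::::::::::=#%**%%%%%%%%%%%%%%%%%%%%%%%%###*####**##%%%%%
133 =+++===================+%@@@@@@@@@@@@@%#+-:::::..:::::::::::-==+++==-:::+###%%%%%%%%%%%%%%%%%%##**###########*##%%%
135 ===================+%@@@@@@@@@@@%%%#+=:::::......::::::::-+++++++++++++=-:-+#%%%%%%%%%%%%######################**#%
137 @%+============+%@@@@@@@@@@@@%%#*=-:::::... ... .:::::-+++++++++++++++++++=::=*##%%%%############################**
139 @@@@%%%%%%%%%%@@@@@@@@@@@@@#*=-:::::...    ...::::-++++++++++++++++++++++++++=::+##+###############################
141 @@@@@@@@@@@@@@@@@@@@@@@%*+-:::::..     ...::::-++++++++++++++++++++++++++++++++=-:
[... 7286 characters left out ...]
:-===+*##*#**##*##*##**##**###*+=*@
202 @@@@@@@@@@@*==-::+%@@@@@@@%*+*#*##*##*##########*##*=-:::::=**#**#****#*#####******#***+=*
204 @@@@@@@@@@%+===-:=%@@@@@@@@****#***#**#**#******#**#*=-:::-+*###%%##########%%%@@@@@@@@@@%
206 @@@@@@@@@@@#===-:=#@@@@@@@@%##%#######%%%@@@@@@@@@@@@%##*##%@@@@@@@@@%%%%##************+++
208 @@@@@@@@@@@%+==---=%@@@@@@@@@@@@%%%##**************+++========--==-=----------------------
210 @@@@@@@@@@@#====--=%@@%+-====-=---=------------=-=-=-----=------=-----------=----==--==---
212 @@@@@@@@@@#=====---+%@@+=====================--:::::...:::::::.:.........:--------=---=---
214 @@@@@@@@@%+=====---=%@@+====-==-==========--=--..........................:----------------
```

```bash
python3 -c "
from workcell import *
print(hand_in())"
```

```text
the job is handed in; nothing more can be done
None
```

The job is handed in: the lid went on grip up and did not give when pressed at 33 N, the gate swung to its hard stop with its lip over both lids, and the arm let go at about 33 s.

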